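# Scoop weld nuts from the chute into the parts dish

## Task

The hand scoop's handle is stuck under the low stand: draw the scoop out by its bowl, set it down clear of the stand, let go and take it again by its handle. Use it to scoop nuts out of the open-ended chute and tip them into the round dish, until at least four of the six are in the dish; any others stay in the chute, none may be left on the table or in the scoop. Do not touch the nuts with the gripper, leave the other things where they are, and finally lay the scoop down flat on the bare table, clear of the stand, and let go of it.

Things in the scene. Friction and masses are not known exactly. Their poses are not given: they have to be found in the camera images.
- scoop_bowl (a point): aluminium hand scoop with black handle, loose, 0.14 kg, 187 mm long. Point: middle of the bowl, 16 mm above the flat underside it rests on; x out of the open nose, z up. Bowl 90 mm long, 64 wide outside, 58 inside; walls and floor 3 mm, nose edge 1.5 mm; side walls 32 mm high, sloping to nothing 20 mm short of the nose (a bare blade). At the start its nose points away from the stand, its handle lies under it
- scoop_grip (a point): the scoop's handle, same axes: a straight bar 14 mm wide and 16 mm high, level, sticking out behind the bowl along the scoop's -x from bowl x = -45 to -142. This point lies on its centre line, 105 mm behind the bowl's middle, 30 mm above the scoop's underside.
- scoop_nose (a point): middle of the scoop's nose edge, 45 mm ahead of the bowl's middle, 1 mm above the underside, same axes
- chute: grey steel nut chute, fixed: open-topped trough 74 mm wide inside, 82 outside. Origin on the table; x runs from the open mouth (x = -105 mm, no wall) to the end wall (x = +80, 78 mm high). Floor 5 mm above the table, flat to x = +35, then a 45 degree ramp up to 50 mm high. Side walls 34 mm high, 78 from x = +15. Nuts lie on the flat between x = -66 and +36
- chute_mouth (a point): middle of the floor's edge at the chute's open mouth, axes as the chute
- chute_ramp_foot (a point): middle of the line where the chute's ramp meets its flat floor, axes as the chute. Nuts pushed up the ramp slide back down it by themselves, on to a scoop whose nose stands against the ramp
- dish_floor (a point): middle of the inner floor (4 mm above the table) of the round steel parts dish, fixed; rim 120 mm across outside, 40 mm above the table, inner floor about 100 mm across
- stand: low stand of dark sheet steel, fixed; origin on the table under its middle. Top plate 110 mm (x) by 130 (y), underside 54 and top 58 mm above the table, on side plates at y = +-63 mm (152 mm over their feet), open at front (-x) and back. The scoop's handle lies under it, out of reach from above; the bowl stands out in front, its back wall 8 to 18 mm before the plate's edge
- nut1_mid (a point): centre of plain steel hex nut 1 of 6 (all alike: 24 mm across flats, 27 over corners, 14 mm high, 0.03 kg, slippery), lying flat in the chute at the start; z is its bore axis
- nut2_mid (a point): centre of plain steel hex nut 2 of 6 (all alike: 24 mm across flats, 27 over corners, 14 mm high, 0.03 kg, slippery), lying flat in the chute at the start; z is its bore axis
- nut3_mid (a point): centre of plain steel hex nut 3 of 6 (all alike: 24 mm across flats, 27 over corners, 14 mm high, 0.03 kg, slippery), lying flat in the chute at the start; z is its bore axis
- nut4_mid (a point): centre of plain steel hex nut 4 of 6 (all alike: 24 mm across flats, 27 over corners, 14 mm high, 0.03 kg, slippery), lying flat in the chute at the start; z is its bore axis
- nut5_mid (a point): centre of plain steel hex nut 5 of 6 (all alike: 24 mm across flats, 27 over corners, 14 mm high, 0.03 kg, slippery), lying flat in the chute at the start; z is its bore axis
- nut6_mid (a point): centre of plain steel hex nut 6 of 6 (all alike: 24 mm across flats, 27 over corners, 14 mm high, 0.03 kg, slippery), lying flat in the chute at the start; z is its bore axis
- paste_tin: bystander, loose, to be left alone: round paste tin 69 mm across, 44 mm tall, standing on the stand; origin at the middle of its underside
- marker: bystander, loose, to be left alone: paint marker 17 mm thick, 123 mm long along its y, lying on the front of the stand's top; origin at the middle of its underside
- tape_measure: bystander, loose, to be left alone: tape measure 62x79x36 mm; origin at the middle of its underside
- pliers: bystander, loose, to be left alone: pliers 50x176x13 mm, long along its y, in front; origin at the middle of its underside
- bench_vice: bench vice, fixed: a block about 85 mm (world x) by 175 mm (world y), 122 mm tall; body between world x 0.43 and 0.52 and y -0.275 and -0.10, its screw and cross bar reach farther to +y, to about world y = -0.04
- pole_stand: pole stand, fixed: base plate 140 by 140 mm, 16 mm high with bolts to 30 mm, its middle at world x 0.745, y 0.07; on it an upright pole 40 mm thick, taller than 0.4 m

How it is judged:
On the way, in this order (a step that is already met when the one before it is completed fails the run):
1. the scoop lies flat on the table, let go, its handle out from under the stand (height (world z) of scoop_bowl below 0.019 m and angle between scoop_bowl's own z axis and vertical below 0.1 rad and contact force between the fingers and scoop below 0.1 N and horizontal distance between scoop_grip and stand above 0.1 m), for 0.1 s.
2. the scoop, held, is lifted (bowl's middle over 70 mm up) with at least one nut in its bowl (height (world z) of scoop_bowl above 0.07 m and contact force between the fingers and scoop above 0.5 N and ((x of nut1_mid in the frame of scoop_bowl between -0.045 and 0.045 m and y of nut1_mid in the frame of scoop_bowl between -0.032 and 0.032 m and z of nut1_mid in the frame of scoop_bowl between -0.014 and 0.04 m) or (x of nut2_mid in the frame of scoop_bowl between -0.045 and 0.045 m and y of nut2_mid in the frame of scoop_bowl between -0.032 and 0.032 m and z of nut2_mid in the frame of scoop_bowl between -0.014 and 0.04 m) or (x of nut3_mid in the frame of scoop_bowl between -0.045 and 0.045 m and y of nut3_mid in the frame of scoop_bowl between -0.032 and 0.032 m and z of nut3_mid in the frame of scoop_bowl between -0.014 and 0.04 m) or (x of nut4_mid in the frame of scoop_bowl between -0.045 and 0.045 m and y of nut4_mid in the frame of scoop_bowl between -0.032 and 0.032 m and z of nut4_mid in the frame of scoop_bowl between -0.014 and 0.04 m) or (x of nut5_mid in the frame of scoop_bowl between -0.045 and 0.045 m and y of nut5_mid in the frame of scoop_bowl between -0.032 and 0.032 m and z of nut5_mid in the frame of scoop_bowl between -0.014 and 0.04 m) or (x of nut6_mid in the frame of scoop_bowl between -0.045 and 0.045 m and y of nut6_mid in the frame of scoop_bowl between -0.032 and 0.032 m and z of nut6_mid in the frame of scoop_bowl between -0.014 and 0.04 m))), for 0.2 s.
At the end, for the whole second after the job is handed in: at least four of the six nuts lie in the dish (centre within 55 mm of its axis and below 45 mm), every other nut is in the dish or inside the chute, all at rest; the scoop lies flat on the table (within 3 mm and 0.1 rad), released and at rest, its bowl more than 120 mm from the stand's middle (((horizontal distance between each of nut1_mid, nut2_mid, nut3_mid, nut4_mid and dish_floor below 0.055 m and height (world z) of each of nut1_mid, nut2_mid, nut3_mid, nut4_mid below 0.045 m) or (horizontal distance between each of nut1_mid, nut2_mid, nut3_mid, nut5_mid and dish_floor below 0.055 m and height (world z) of each of nut1_mid, nut2_mid, nut3_mid, nut5_mid below 0.045 m) or (horizontal distance between each of nut1_mid, nut2_mid, nut3_mid, nut6_mid and dish_floor below 0.055 m and height (world z) of each of nut1_mid, nut2_mid, nut3_mid, nut6_mid below 0.045 m) or (horizontal distance between each of nut1_mid, nut2_mid, nut4_mid, nut5_mid and dish_floor below 0.055 m and height (world z) of each of nut1_mid, nut2_mid, nut4_mid, nut5_mid below 0.045 m) or (horizontal distance between each of nut1_mid, nut2_mid, nut4_mid, nut6_mid and dish_floor below 0.055 m and height (world z) of each of nut1_mid, nut2_mid, nut4_mid, nut6_mid below 0.045 m) or (horizontal distance between each of nut1_mid, nut2_mid, nut5_mid, nut6_mid and dish_floor below 0.055 m and height (world z) of each of nut1_mid, nut2_mid, nut5_mid, nut6_mid below 0.045 m) or (horizontal distance between each of nut1_mid, nut3_mid, nut4_mid, nut5_mid and dish_floor below 0.055 m and height (world z) of each of nut1_mid, nut3_mid, nut4_mid, nut5_mid below 0.045 m) or (horizontal distance between each of nut1_mid, nut3_mid, nut4_mid, nut6_mid and dish_floor below 0.055 m and height (world z) of each of nut1_mid, nut3_mid, nut4_mid, nut6_mid below 0.045 m) or (horizontal distance between each of nut1_mid, nut3_mid, nut5_mid, nut6_mid and dish_floor below 0.055 m and height (world z) of each of nut1_mid, nut3_mid, nut5_mid, nut6_mid below 0.045 m) or (horizontal distance between each of nut1_mid, nut4_mid, nut5_mid, nut6_mid and dish_floor below 0.055 m and height (world z) of each of nut1_mid, nut4_mid, nut5_mid, nut6_mid below 0.045 m) or (horizontal distance between each of nut2_mid, nut3_mid, nut4_mid, nut5_mid and dish_floor below 0.055 m and height (world z) of each of nut2_mid, nut3_mid, nut4_mid, nut5_mid below 0.045 m) or (horizontal distance between each of nut2_mid, nut3_mid, nut4_mid, nut6_mid and dish_floor below 0.055 m and height (world z) of each of nut2_mid, nut3_mid, nut4_mid, nut6_mid below 0.045 m) or (horizontal distance between each of nut2_mid, nut3_mid, nut5_mid, nut6_mid and dish_floor below 0.055 m and height (world z) of each of nut2_mid, nut3_mid, nut5_mid, nut6_mid below 0.045 m) or (horizontal distance between each of nut2_mid, nut4_mid, nut5_mid, nut6_mid and dish_floor below 0.055 m and height (world z) of each of nut2_mid, nut4_mid, nut5_mid, nut6_mid below 0.045 m) or (horizontal distance between each of nut3_mid, nut4_mid, nut5_mid, nut6_mid and dish_floor below 0.055 m and height (world z) of each of nut3_mid, nut4_mid, nut5_mid, nut6_mid below 0.045 m)) and ((horizontal distance between nut1_mid and dish_floor below 0.055 m and height (world z) of nut1_mid below 0.045 m) or (x of nut1_mid in the frame of chute between -0.105 and 0.08 m and y of nut1_mid in the frame of chute between -0.037 and 0.037 m and height (world z) of nut1_mid below 0.085 m)) and ((horizontal distance between nut2_mid and dish_floor below 0.055 m and height (world z) of nut2_mid below 0.045 m) or (x of nut2_mid in the frame of chute between -0.105 and 0.08 m and y of nut2_mid in the frame of chute between -0.037 and 0.037 m and height (world z) of nut2_mid below 0.085 m)) and ((horizontal distance between nut3_mid and dish_floor below 0.055 m and height (world z) of nut3_mid below 0.045 m) or (x of nut3_mid in the frame of chute between -0.105 and 0.08 m and y of nut3_mid in the frame of chute between -0.037 and 0.037 m and height (world z) of nut3_mid below 0.085 m)) and ((horizontal distance between nut4_mid and dish_floor below 0.055 m and height (world z) of nut4_mid below 0.045 m) or (x of nut4_mid in the frame of chute between -0.105 and 0.08 m and y of nut4_mid in the frame of chute between -0.037 and 0.037 m and height (world z) of nut4_mid below 0.085 m)) and ((horizontal distance between nut5_mid and dish_floor below 0.055 m and height (world z) of nut5_mid below 0.045 m) or (x of nut5_mid in the frame of chute between -0.105 and 0.08 m and y of nut5_mid in the frame of chute between -0.037 and 0.037 m and height (world z) of nut5_mid below 0.085 m)) and ((horizontal distance between nut6_mid and dish_floor below 0.055 m and height (world z) of nut6_mid below 0.045 m) or (x of nut6_mid in the frame of chute between -0.105 and 0.08 m and y of nut6_mid in the frame of chute between -0.037 and 0.037 m and height (world z) of nut6_mid below 0.085 m)) and height (world z) of scoop_bowl below 0.019 m and angle between scoop_bowl's own z axis and vertical below 0.1 rad and horizontal distance between scoop_bowl and stand above 0.12 m and contact force between the fingers and scoop below 0.1 N and linear speed of each of scoop, nut1, nut2, nut3, nut4, nut5, nut6 below 0.02 m/s); the robot touches nothing.
It fails at once if the gripper touches a nut (contact force between the fingers and nut1 above 0.5 N or contact force between the fingers and nut2 above 0.5 N or contact force between the fingers and nut3 above 0.5 N or contact force between the fingers and nut4 above 0.5 N or contact force between the fingers and nut5 above 0.5 N or contact force between the fingers and nut6 above 0.5 N).
It fails at once if a bystander is moved more than 30 mm (distance of any of paste_tin, marker, tape_measure, pliers from where it was at the start of the episode above 0.03 m).
It also fails if it takes over 72 s, if anything falls off the work surface, if the arm or the gripper's body presses on something with over 40 N, if the wrist force passes 120 N, or if a joint passes its speed limit or range.

## Robot

A 6-joint arm with a two-finger parallel gripper is mounted at the origin on a cart in front of the work surface, level with it; the furniture and walls round the work are solid. World frame = base frame: x ahead of the robot, y to its left, z up, the work surface at z = 0. Lengths are in m, angles in rad, forces in N, time in s.
With the tool pointing down it reaches from about 0.3 to 0.875 m from the base axis. Payload 6.4 kg.
Tool frame: the origin (TCP) lies between the finger pads; the fingertips stand 8 mm ahead of it and the grasp point (between the pads) lies 11 mm behind it; z points along the fingers, x is the direction in which the jaws open and shut, and the axes are right-handed (so a half turn about z gives the same grasp; the last joint's range is limited). The gripper opens to 85 mm and grips with 20 to 120 N. Pads are 22 mm wide; open, the fingers measure 114 mm over their backs; the gripper's body (76 mm by 85 mm) begins 54 mm behind the grasp point. The pads swing forward as they close: fully open they stand 13 mm farther back than shut.
Start: joints at [0.992, 0.181, 1.607, -0, 1.354, -0.206], TCP at [0.209, 0.536, 0.207] pointing down, gripper open.
Joint ranges: [-2.99, 2.99], [-0.89, 2.07], [0.3, 2.58], [-1.14, 4.28], [0, 2.63], [-3.12, 3.12]. Speed limits (rad/s): [2.57, 2.57, 3.01, 3.14, 3.14, 3.14].

## Interface

Orientations are given as a unit quaternion [w, x, y, z].
In Python, from bench import ctrl gives the robot as it stands.
- The arm moves only by the tool drive_tool, never from a script. Its argument "commands" is a list of rows, each an object of numbers: "gripper": the closure, from 0 (fully open) to 1 (shut); "dx", "dy", "dz": the shift along the tool's x, y, z in cm; "turn": the turn about the tool's z in degrees. A call has 1 to 20 rows; each row is the pose to reach, as a shift and turn from the pose commanded when the call began, along the tool's axes at that moment; what a row does not reach only later rows make up. A row lasts 1/8 s, in which the tool goes at most 62.5 mm and 10.7 degrees, less where a joint would pass 70% of its speed; a pose out of reach is approached as far as the arm can. A call with a gripper value outside its range is refused whole. The fingers move at their own pace and stop on an object; the grip force is fixed at half the most. Time passes only in rows, so rows that repeat a pose let the fingers close. It gives the time, the measured TCP pose, the force and the opening at its end, in the units of the state.
- ctrl.get_obs(): the state, without advancing time (a new reading comes with each control period).
- ctrl.camera(name): name is "scene" or "side" or "wrist"; returns a dict with "image" (384x512x3 uint8, red, green, blue), "mtx" (3x3 intrinsics, pixels), "k1" (the pictures are not rectified: a ray, as slopes to the right and down, at radius r is drawn at 1 + k1 r^2 times it, then the intrinsics apply), "R" (3x3) and "t" (3): a world point X has camera coordinates R X + t. Camera axes: x right, y down, z forward; pixel columns grow to the right and rows downward; lengths in m; the calibration is good to about 2 mm. A picture is of the moment at which its call begins. There is no depth.
- ctrl.hand_in(): hands the job in, once; it reports no verdict.
The state is a dict: "time_s": time; "q": joint angles; "dq": joint speeds; "joint_efforts": joint torques, N m; "eef_pos": TCP position; "eef_rot": TCP orientation; "wrist_force": force on the tool from outside, world axes, zero at the start; "torque": the same for the moment, N m; "opening": opening from 0.0 (shut) to 1.0 (fully open).
Only numpy, scipy, OpenCV 4.12 (cv2) and the standard library are available. Lean on these libraries where they do the work, as an engineer would, in place of code of your own. Each camera call takes 0.05 s, during which the arm holds its last target.

## Working session

There is one attempt and no reset: what is moved stays moved. The work goes in short steps, Python scripts to look and compute and a tool call to move; the robot and the scene stay as the last step left them, time stands still between calls to the robot, and variables do not carry over. Pictures are saved under pics/ and viewed, and the job is handed in when it is done.

Besides the shell and the picture viewer there is one more tool, called after "Emit:" as name([rows], argument=value, ...), one row to a line, values as JSON. drive_tool: Moves the arm, as the interface text tells. Its arguments: {"type":"object","properties":{"commands":{"type":"array","items":{"type":"object","properties":{"gripper":{"type":"number"},"dx":{"type":"number"},"dy":{"type":"number"},"dz":{"type":"number"},"turn":{"type":"number"}}}}},"required":["commands"]}

```bash
mkdir -p pics; ls
python3 - <<'E'
from bench import ctrl
import cv2
print(ctrl.get_obs())
for n in ["scene","side","wrist"]:
    c=ctrl.camera(n); cv2.imwrite(f"pics/{n}0.png",cv2.resize(c["image"][:,:,::-1],(800,600),interpolation=cv2.INTER_CUBIC))
    print(n,c["mtx"].tolist(),c["k1"],c["R"].tolist(),c["t"].tolist())
E
```

```text
pics
{'time_s': 0.0, 'q': array([ 9.91695684e-01,  1.81521117e-01,  1.60803342e+00, -6.19366500e-06,
        1.35381954e+00, -2.06313334e-01]), 'dq': array([-0.00038613,  0.00110703, -0.0003296 , -0.00251915, -0.00011002,
       -0.00117862]), 'joint_efforts': array([ 1.75681711e-03, -4.44855988e+01, -3.51342916e+01, -2.99234898e-05,
        8.96101585e-03,  1.32420581e-05]), 'eef_pos': array([0.20907237, 0.53498522, 0.20588313]), 'eef_rot': array([ 3.43647408e-04,  8.25896598e-01,  5.63820908e-01, -8.21755523e-04]), 'wrist_force': array([-0.27910432,  0.29616899,  0.70678769]), 'torque': array([ 0.03655201, -0.08709566, -0.00326592]), 'opening': 0.998230408900584}
scene [[476.62267451124075, 0.0, 247.3884559538155], [0.0, 476.62267451124075, 185.20869902483125], [0.0, 0.0, 1.0]] -0.05408098687009157 [[-0.6290610547513319, -0.777222610985315, 0.014394525636911149], [-0.6722865168373529, 0.5346456575274509, -0.5120399009508335], [0.3902730181217268, -0.3317816056688639, -0.8588410431889879]] [0.31598885015561057, 0.45149698635324176, 0.9421442936626867]
side [[447.40542861637647, 0.0, 255.17587021920878], [0.0, 447.40542861637647, 194.63284947676559], [0.0, 0.0, 1.0]] -0.12074609739102948 [[-0.2887896933906274, 0.9572697889771472, -0.015331800383376792], [0.5694568219431749, 0.15887666589598665, -0.806521625857704], [-0.769622921263216, -0.24164593136534165, -0.5910057554041671]] [0.20184776093188186, -0.26499993051554693, 1.4927166374147127]
wrist [[343.50563500109433, 0.0, 251.560893806398], [0.0, 343.50563500109433, 194.22262109339243], [0.0, 0.0, 1.0]] -0.004622968279520947 [[0.36376555031059093, 0.9314843461162133, -0.003396667143596349], [0.8875473284971533, -0.34549576573638996, 0.3047825709186677], [0.28272665966406507, -0.11388410248439881, -0.9524159002854392]] [-0.5732968688159807, -0.039352083650440885, 0.3807978551199902]
```

View pics/scene0.png

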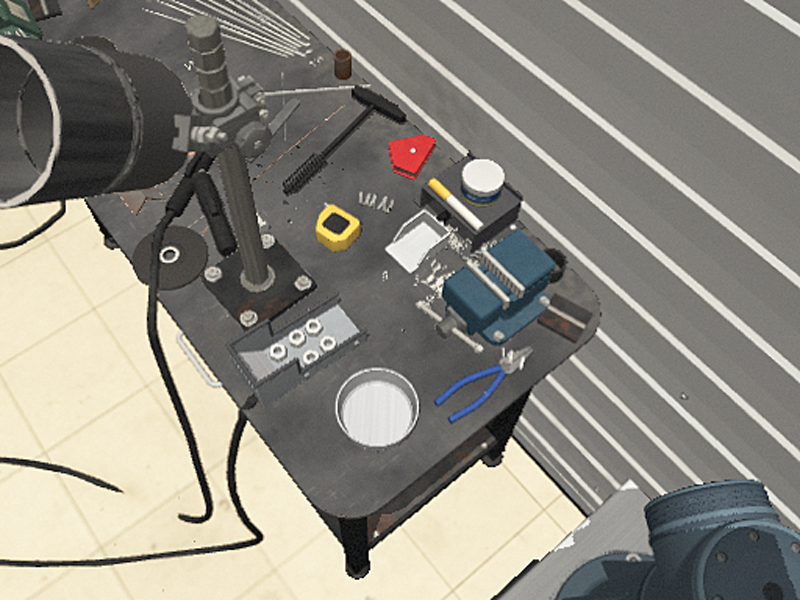

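View pics/side0.png

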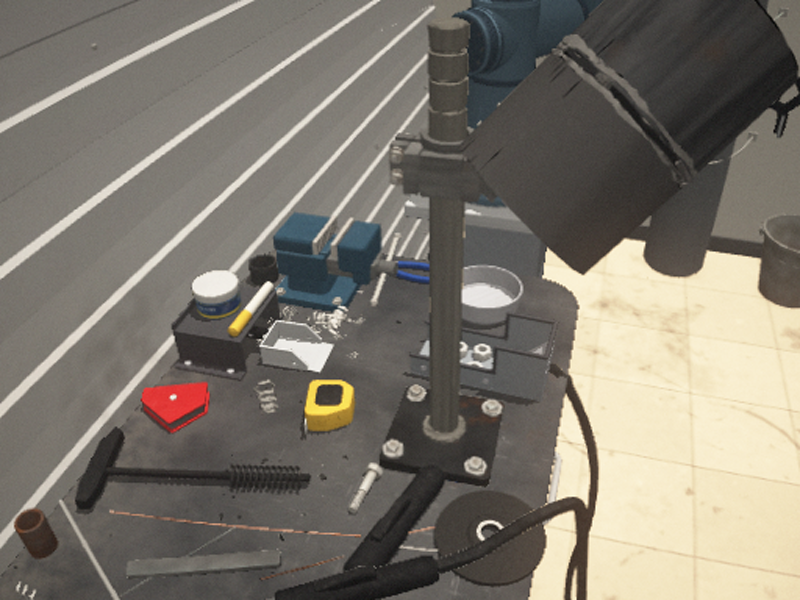

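View pics/wrist0.png

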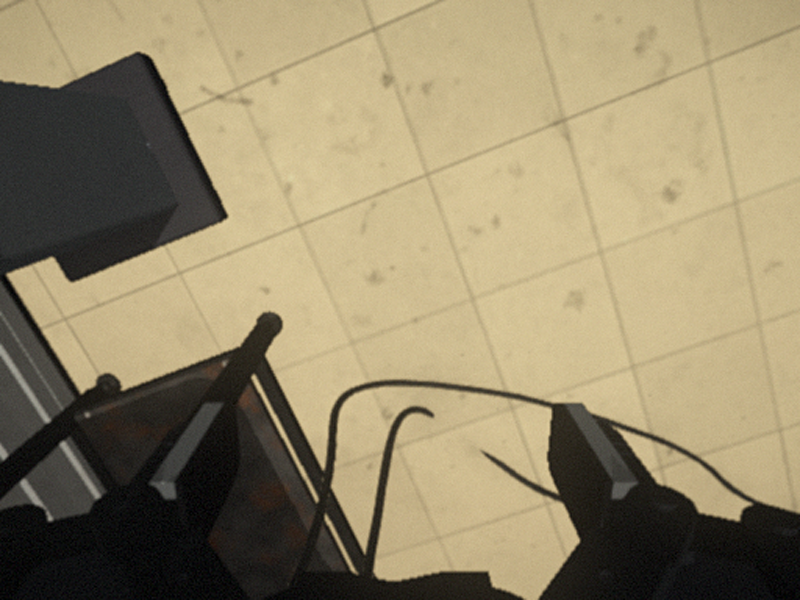

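```bash
cat > h.py <<'E'
import numpy as np, cv2
from bench import ctrl
from scipy.spatial.transform import Rotation as Rn
def ray(c,u,v):
    m=c["mtx"]; d=np.array([(u-m[0,2])/m[0,0],(v-m[1,2])/m[1,1]]); p=d.copy()
    for _ in range(20): p=d/(1+c["k1"]*(p@p))
    R=np.array(c["R"]); o=-R.T@np.array(c["t"]); return o,R.T@np.array([p[0],p[1],1])
def at(c,u,v,z):
    o,d=ray(c,u,v); return o+d*(z-o[2])/d[2]
def proj(c,X):
    q=np.array(c["R"])@np.asarray(X,float)+np.array(c["t"]); s=q[:2]/q[2]; s=s*(1+c["k1"]*(s@s)); m=c["mtx"]
    return np.array([m[0,0]*s[0]+m[0,2],m[1,1]*s[1]+m[1,2]])
def crop(c,name,x0,y0,w,h,k=None):
    k=k or min(800/w,600/h); im=c["image"][y0:y0+h,x0:x0+w,::-1]
    cv2.imwrite("pics/"+name,cv2.resize(im,None,fx=k,fy=k,interpolation=cv2.INTER_CUBIC)); print(name,"scale",k,"off",x0,y0)
def rep():
    o=ctrl.get_obs(); R=Rn.from_quat(np.roll(o["eef_rot"],-1)).as_matrix()
    print("t",round(o["time_s"],2),"p",o["eef_pos"].round(4),"x",R[:,0].round(3),"y",R[:,1].round(3),"z",R[:,2].round(3),"F",o["wrist_force"].round(1),"op",round(o["opening"],3)); return o,R
E
python3 - <<'E'
from h import *
o,R=rep()
c=ctrl.camera("wrist"); cp=-np.array(c["R"]).T@c["t"]; print("cam in tool",R.T@(cp-o["eef_pos"]), "axis",R.T@np.array(c["R"])[2])
c=ctrl.camera("scene"); crop(c,"s_chute.png",135,180,140,105); crop(c,"s_scoop.png",230,90,120,90)
c=ctrl.camera("side"); crop(c,"d_scoop.png",100,160,120,90); crop(c,"d_chute.png",240,155,140,105)
E
```

```text
t 0.15 p [0.2091 0.5351 0.2061] x [ 0.364  0.931 -0.001] y [ 0.931 -0.364 -0.   ] z [-0.001 -0.001 -1.   ] F [-0.1  0.1 -0.6] op 1.005
cam in tool [-0.00020042 -0.07876555 -0.16673601] axis [-0.00159839  0.3051195   0.95231273]
s_chute.png scale 5.714285714285714 off 135 180
s_scoop.png scale 6.666666666666667 off 230 90
d_scoop.png scale 6.666666666666667 off 100 160
d_chute.png scale 5.714285714285714 off 240 155
```

View pics/s_chute.png

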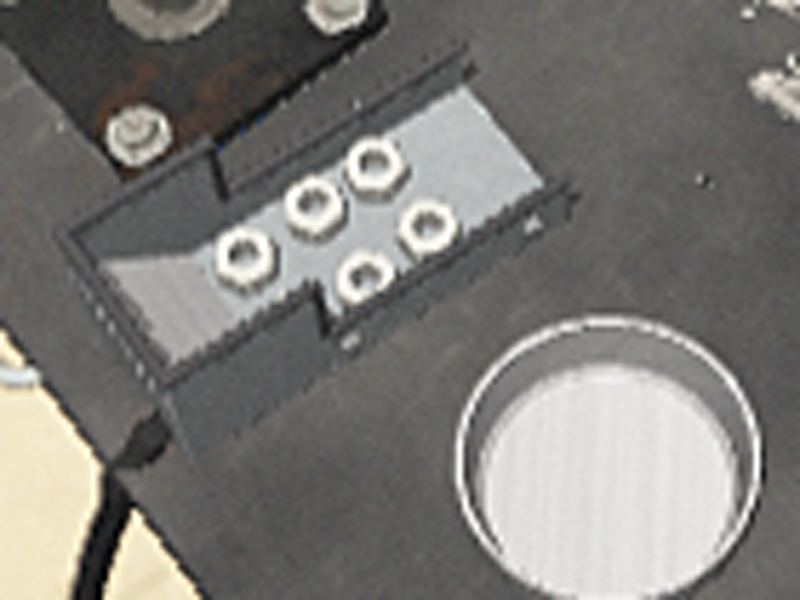

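View pics/s_scoop.png

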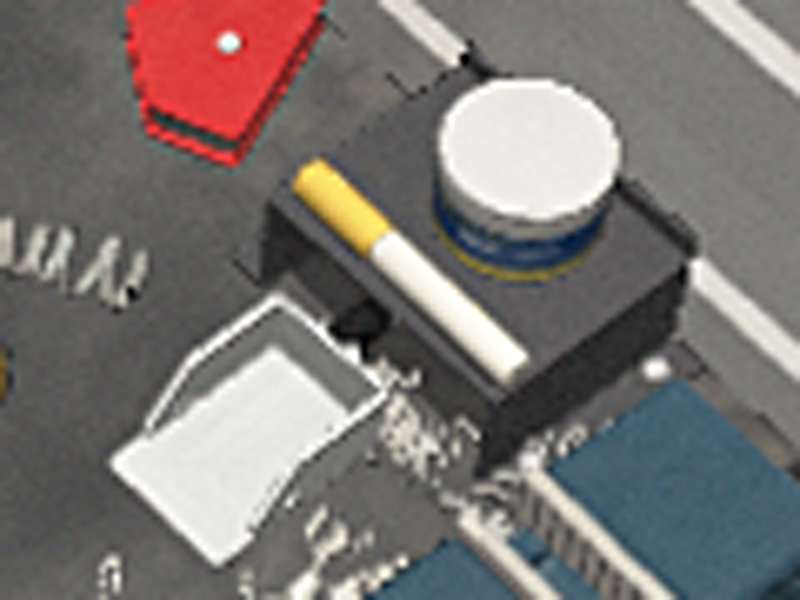

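View pics/d_scoop.png

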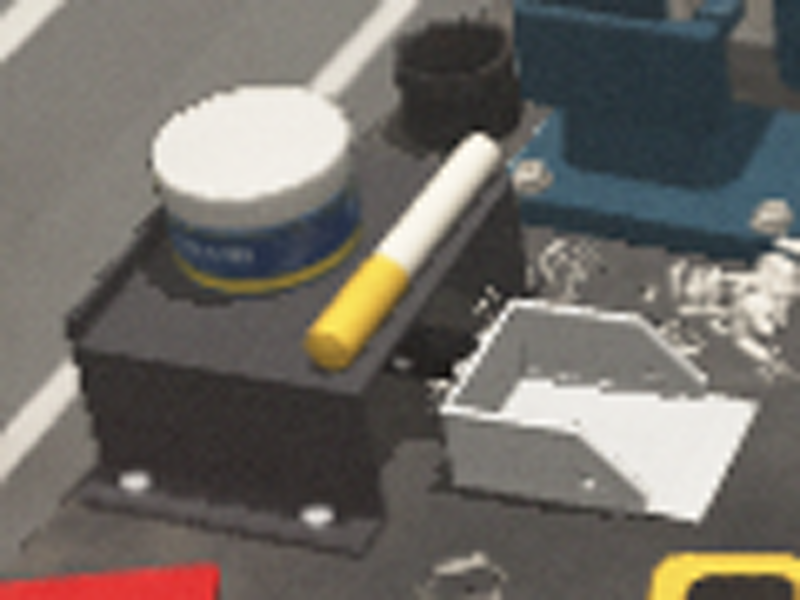

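View pics/d_chute.png

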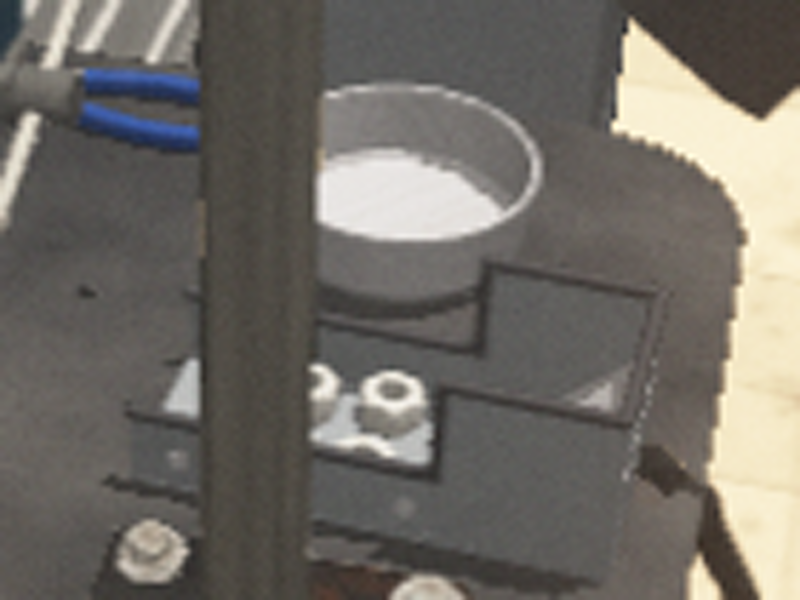

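Run:
```python
from h import *
s=ctrl.camera("scene"); d=ctrl.camera("side")
def S(x,y,z,k=6.6667,o=(230,90)): return at(s,o[0]+x/k-.5+.5/k,o[1]+y/k-.5+.5/k,z).round(4)
def D(x,y,z,k=6.6667,o=(100,160)): return at(d,o[0]+x/k-.5+.5/k,o[1]+y/k-.5+.5/k,z).round(4)
print("scene noseL,R",S(112,462,.002),S(220,565,.002),"back L R",S(278,295,.032),S(387,390,.032),"kink",S(193,357,.032))
print("side  noseL,R",D(697,520,.002),D(755,402,.002),"back L R",D(445,410,.032),D(515,302,.032),"kinkL",D(572,432,.032),"R",D(637,318,.032))
print("stand top front L R scene",S(268,200,.058),S(487,400,.058),"backR",S(690,262,.058),"side L",D(360,388,.058),D(508,178,.058),D(78,345,.058))
print("marker",S(315,170,.067),S(510,362,.067), D(330,345,.067),D(485,148,.067))
k=5.7143;o=(135,180)
C=lambda x,y,z:S(x,y,z,k,o)
print("mouth floor corners",C(458,85,.005),C(548,185,.005))
print("end wall top corners",C(60,235,.078),C(165,390,.078))
print("wall step top(78)",C(212,145,.078),C(318,285,.078))
print("mouth wall top outer",C(467,45,.034),C(575,190,.034))
print("nuts",[C(x,y,.019)[:2].tolist() for x,y in [(247,257),(315,205),(376,163),(430,225),(365,275)]])
print("dish rim l r t b",C(458,455,.04),C(760,455,.04),C(608,318,.04),"floor",C(482,480,.004),C(738,480,.004),C(610,365,.004))
K=5.7143;O=(240,155)
print("side end wall top",D(660,292,.078,K,O),D(632,422,.078,K,O),"step",D(490,265,.078,K,O),D(445,392,.078,K,O),"mouthL",D(133,410,.034,K,O))
print("dish right rim side",D(540,165,.04,K,O),"top",D(420,85,.04,K,O))
```

```text
scene noseL,R [ 0.6683 -0.1309  0.002 ] [ 0.6054 -0.1335  0.002 ] back L R [ 0.6738 -0.2189  0.032 ] [ 0.6128 -0.2223  0.032 ] kink [ 0.6715 -0.1734  0.032 ]
side  noseL,R [ 0.6735 -0.1277  0.002 ] [ 0.6094 -0.1314  0.002 ] back L R [ 0.6759 -0.2162  0.032 ] [ 0.6142 -0.2186  0.032 ] kinkL [ 0.6746 -0.1696  0.032 ] R [ 0.6109 -0.173   0.032 ]
stand top front L R scene [ 0.6975 -0.232   0.058 ] [ 0.5736 -0.2348  0.058 ] backR [ 0.5728 -0.341   0.058 ] side L [ 0.7011 -0.2312  0.058 ] [ 0.5778 -0.2349  0.058 ] [ 0.7071 -0.3354  0.058 ]
marker [ 0.6923 -0.251   0.067 ] [ 0.577  -0.2483  0.067 ] [ 0.6932 -0.2449  0.067 ] [ 0.5742 -0.2445  0.067 ]
mouth floor corners [ 0.6328 -0.001   0.005 ] [ 0.5697 -0.0015  0.005 ]
end wall top corners [0.6405 0.1843 0.078 ] [0.5602 0.1888 0.078 ]
wall step top(78) [0.6366 0.1149 0.078 ] [0.56   0.1177 0.078 ]
mouth wall top outer [ 0.632  -0.0069  0.034 ] [5.486e-01 2.000e-04 3.400e-02]
nuts [[0.6149, 0.121], [0.6171, 0.0849], [0.6172, 0.0532], [0.5796, 0.0529], [0.5778, 0.0876]]
dish rim l r t b [0.4832 0.1098 0.04  ] [0.4097 0.0178 0.04  ] [0.4926 0.0275 0.04  ] floor [0.4812 0.1012 0.004 ] [0.4169 0.0208 0.004 ] [0.4884 0.0296 0.004 ]
side end wall top [0.5656 0.1878 0.078 ] [0.6445 0.1869 0.078 ] step [0.5661 0.1224 0.078 ] [0.646  0.1195 0.078 ] mouthL [ 0.6361 -0.0007  0.034 ]
dish right rim side [0.4385 0.1257 0.04  ] top [0.39   0.0638 0.04  ]
```

Emit:
drive_tool([
  {"dx": -51.8, "dy": 66.7, "dz": 5, "turn": 65.4, "gripper": 0},
  {"dx": -51.8, "dy": 66.7, "dz": 5, "turn": 65.4, "gripper": 0},
  {"dx": -51.8, "dy": 66.7, "dz": 5, "turn": 65.4, "gripper": 0},
  {"dx": -51.8, "dy": 66.7, "dz": 5, "turn": 65.4, "gripper": 0},
  {"dx": -51.8, "dy": 66.7, "dz": 5, "turn": 65.4, "gripper": 0},
  {"dx": -51.8, "dy": 66.7, "dz": 5, "turn": 65.4, "gripper": 0},
  {"dx": -51.8, "dy": 66.7, "dz": 5, "turn": 65.4, "gripper": 0},
  {"dx": -51.8, "dy": 66.7, "dz": 5, "turn": 65.4, "gripper": 0},
  {"dx": -51.8, "dy": 66.7, "dz": 5, "turn": 65.4, "gripper": 0},
  {"dx": -51.8, "dy": 66.7, "dz": 5, "turn": 65.4, "gripper": 0},
  {"dx": -51.8, "dy": 66.7, "dz": 5, "turn": 65.4, "gripper": 0},
  {"dx": -51.8, "dy": 66.7, "dz": 5, "turn": 65.4, "gripper": 0},
  {"dx": -51.8, "dy": 66.7, "dz": 5, "turn": 65.4, "gripper": 0},
  {"dx": -51.8, "dy": 66.7, "dz": 5, "turn": 65.4, "gripper": 0},
  {"dx": -51.8, "dy": 66.7, "dz": 5, "turn": 65.4, "gripper": 0},
])

```text
time_s: 2.28
eef_pos: [0.6423, -0.1924, 0.1559]
eef_rot: [0.0, 1.0, 0.027, -0.0]
wrist_force: [-0.3, 0.8, -1.0]
opening: 1.0
```

Run:
```python
from h import *
rep()
c=ctrl.camera("wrist"); crop(c,"w1.png",0,0,512,384)
for b in [(.6415,-.1755,.032)]: print(proj(c,b))
```

```text
t 2.27 p [ 0.6423 -0.1924  0.1559] x [ 0.999  0.054 -0.   ] y [ 0.054 -0.999  0.   ] z [-0. -0. -1.] F [-0.3  0.8 -1. ] op 1.0
w1.png scale 1.5625 off 0 0
[252.78670945 158.4132567 ]
```

View pics/w1.png

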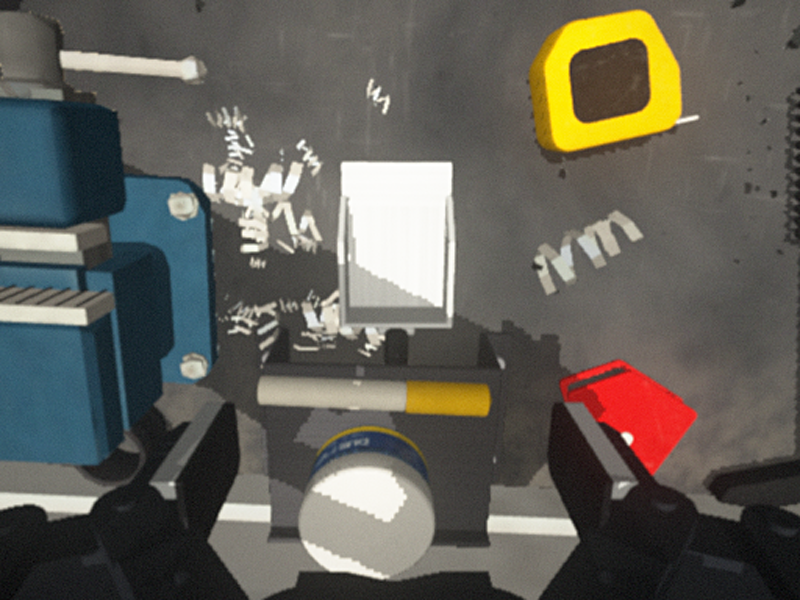

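Run:
```python
from h import *
o,R=rep()
c=ctrl.camera("wrist")
def W(x,y,z): return at(c,x/1.5625-.2,y/1.5625-.2,z)
for n,a,b,z in [("nose",(341,162),(452,163),.002),("back",(340,328),(454,327),.032),("standfront",(264,363),(500,363),.058),("marker",(260,378),(490,385),.075)]:
    A=W(*a,z);B=W(*b,z);m=(A+B)/2;print(n,A.round(4),B.round(4),"mid",m.round(4),"in tool",(R.T@(m-o["eef_pos"])).round(4))
```

```text
t 2.33 p [ 0.6417 -0.1906  0.1561] x [ 0.998  0.055 -0.001] y [ 0.055 -0.998 -0.001] z [-0.001  0.001 -1.   ] F [-0.1  0.8 -0.4] op 0.997
nose [ 0.607  -0.1313  0.002 ] [ 0.6712 -0.1283  0.002 ] mid [ 0.6391 -0.1298  0.002 ] in tool [ 0.0009 -0.0608  0.1541]
back [ 0.6116 -0.2224  0.032 ] [ 0.6773 -0.2181  0.032 ] mid [ 0.6445 -0.2203  0.032 ] in tool [0.0012 0.0299 0.124 ]
standfront [ 0.5736 -0.235   0.058 ] [ 0.7002 -0.2278  0.058 ] mid [ 0.6369 -0.2314  0.058 ] in tool [-0.007   0.0405  0.098 ]
marker [ 0.5755 -0.2356  0.075 ] [ 0.6925 -0.2329  0.075 ] mid [ 0.634  -0.2342  0.075 ] in tool [-0.0101  0.0432  0.081 ]
```

Emit:
drive_tool([
  {"dx": 0.1, "dy": -0.4, "dz": 6, "gripper": 0},
  {"dx": 0.1, "dy": -0.4, "dz": 11, "gripper": 0},
  {"dx": 0.1, "dy": -0.4, "dz": 14.2, "gripper": 0},
  {"dx": 0.1, "dy": -0.4, "dz": 14.2, "gripper": 0},
  {"dx": 0.1, "dy": -0.4, "dz": 14.2, "gripper": 1},
  {"dx": 0.1, "dy": -0.4, "dz": 14.2, "gripper": 1},
  {"dx": 0.1, "dy": -0.4, "dz": 14.2, "gripper": 1},
  {"dx": 0.1, "dy": -0.4, "dz": 14.2, "gripper": 1},
])

```text
invalid input at $.commands[0]: expected keys gripper, dx, dy, dz, turn
```

Run:
```python
from h import *
rep()
c=ctrl.camera("wrist"); crop(c,"w2.png",0,0,512,384)
```

```text
t 2.38 p [ 0.6415 -0.1895  0.1562] x [ 0.998  0.056 -0.001] y [ 0.056 -0.998 -0.001] z [-0.001  0.001 -1.   ] F [ 0.   1.1 -0.2] op 0.998
w2.png scale 1.5625 off 0 0
```

View pics/w2.png

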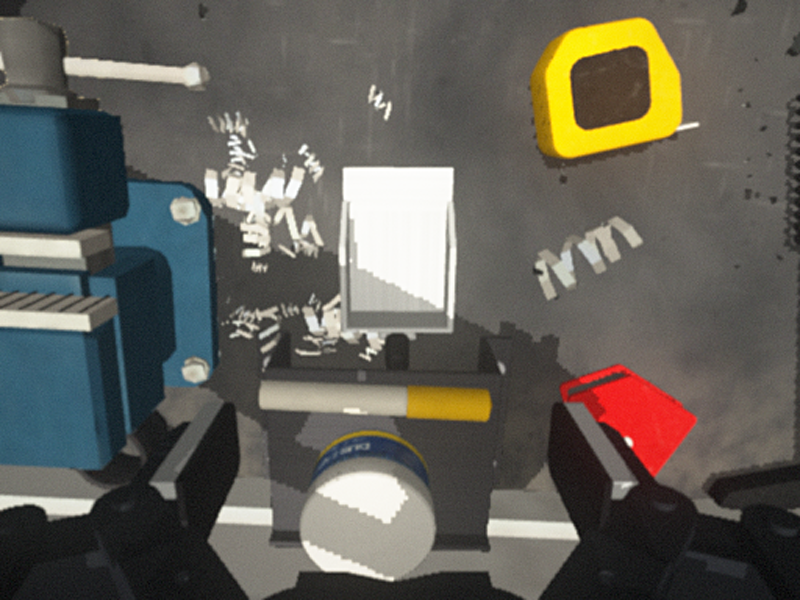

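Emit:
drive_tool([
  {"dx": 0.1, "dy": -0.4, "dz": 6, "turn": 0, "gripper": 0},
  {"dx": 0.1, "dy": -0.4, "dz": 11, "turn": 0, "gripper": 0},
  {"dx": 0.1, "dy": -0.4, "dz": 14.2, "turn": 0, "gripper": 0},
  {"dx": 0.1, "dy": -0.4, "dz": 14.2, "turn": 0, "gripper": 0},
  {"dx": 0.1, "dy": -0.4, "dz": 14.2, "turn": 0, "gripper": 1},
  {"dx": 0.1, "dy": -0.4, "dz": 14.2, "turn": 0, "gripper": 1},
  {"dx": 0.1, "dy": -0.4, "dz": 14.2, "turn": 0, "gripper": 1},
  {"dx": 0.1, "dy": -0.4, "dz": 14.2, "turn": 0, "gripper": 1},
])

```text
time_s: 3.42
eef_pos: [0.6431, -0.186, 0.0157]
eef_rot: [0.0, 1.0, 0.028, 0.001]
wrist_force: [-0.8, 0.5, 0.1]
opening: 0.142
```

Run:
```python
from h import *
rep()
c=ctrl.camera("wrist"); crop(c,"w3.png",0,0,512,384)
```

```text
t 3.42 p [ 0.6431 -0.186   0.0157] x [0.998 0.056 0.001] y [ 0.056 -0.998  0.001] z [ 0.001 -0.001 -1.   ] F [-0.8  0.5  0.1] op 0.142
w3.png scale 1.5625 off 0 0
```

View pics/w3.png

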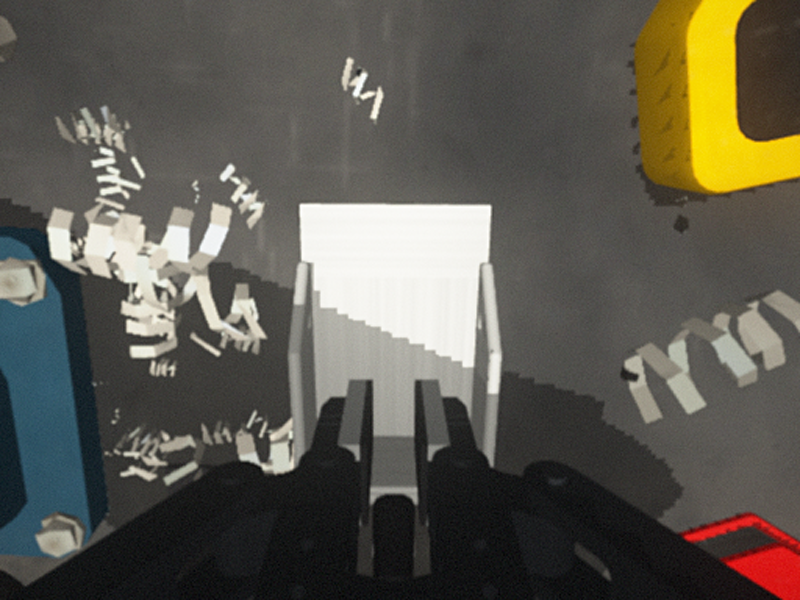

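Run:
```python
from h import *
o,R=rep()
c=ctrl.camera("wrist")
def W(x,y,z): return at(c,x/1.5625-.2,y/1.5625-.2,z).round(4)
print(W(300,204,.002),W(491,205,.002),"kinks",W(293,350,.032),W(497,350,.032), "fingertip outer as z?",W(315,420,.01),W(470,420,.01))
d=ctrl.camera("side"); crop(d,"d3.png",90,140,140,105); crop(ctrl.camera("scene"),"s3.png",220,80,130,98)
```

```text
t 3.48 p [ 0.643  -0.1859  0.0154] x [0.998 0.056 0.001] y [ 0.056 -0.998  0.   ] z [ 0.001 -0.    -1.   ] F [-0.3 -0.   0.2] op 0.053
[ 0.608  -0.1328  0.002 ] [ 0.6715 -0.1295  0.002 ] kinks [ 0.611  -0.1725  0.032 ] [ 0.6726 -0.169   0.032 ] fingertip outer as z? [ 0.6151 -0.209   0.01  ] [ 0.6711 -0.2058  0.01  ]
d3.png scale 5.714285714285714 off 90 140
s3.png scale 6.122448979591836 off 220 80
```

View pics/d3.png

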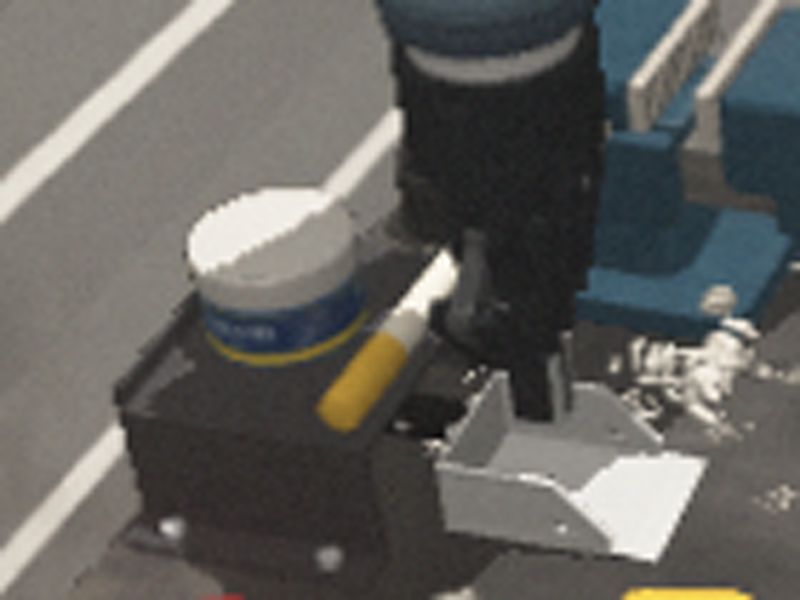

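View pics/s3.png

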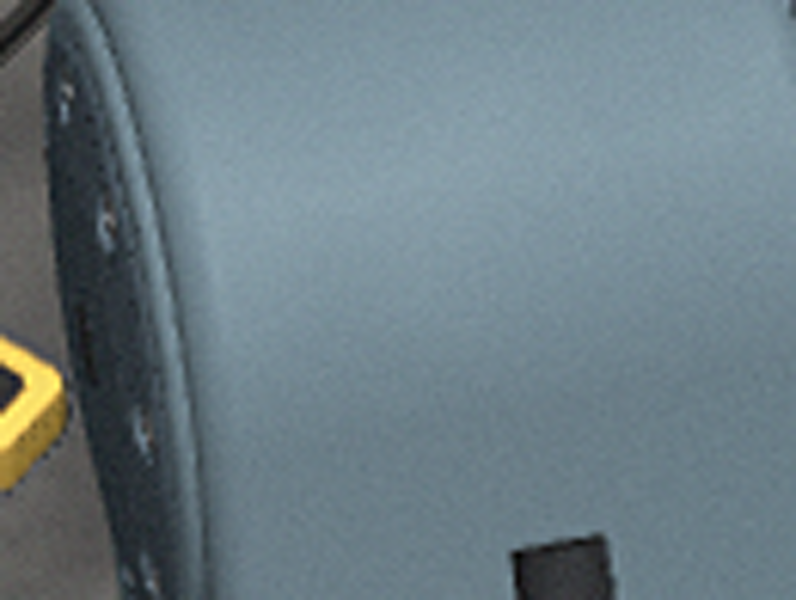

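Emit:
drive_tool([
  {"dx": 0, "dy": 0, "dz": -5, "turn": 0, "gripper": 1},
  {"dx": 0, "dy": 0, "dz": -5, "turn": 0, "gripper": 1},
  {"dx": 0, "dy": 0, "dz": -5, "turn": 0, "gripper": 0},
  {"dx": 0, "dy": 0, "dz": -5, "turn": 0, "gripper": 0},
  {"dx": 0, "dy": 0, "dz": -5, "turn": 0, "gripper": 0},
  {"dx": 0, "dy": 0, "dz": -5, "turn": 0, "gripper": 0},
  {"dx": 0, "dy": 0, "dz": -5, "turn": 0, "gripper": 0},
  {"dx": 0, "dy": 0, "dz": -5, "turn": 0, "gripper": 0},
])

```text
time_s: 4.62
eef_pos: [0.6427, -0.1858, 0.0647]
eef_rot: [-0.0, 1.0, 0.028, -0.0]
wrist_force: [0.3, -0.1, 0.3]
opening: 0.996
```

Emit:
drive_tool([
  {"dx": 0, "dy": 0, "dz": 3, "turn": 0, "gripper": 0},
  {"dx": 0, "dy": 0, "dz": 5, "turn": 0, "gripper": 0},
  {"dx": 0, "dy": 0, "dz": 5, "turn": 0, "gripper": 0},
  {"dx": 0, "dy": 0, "dz": 5, "turn": 0, "gripper": 0},
])

```text
time_s: 5.12
eef_pos: [0.6432, -0.186, 0.0154]
eef_rot: [0.0, 1.0, 0.028, 0.0]
wrist_force: [-0.2, 0.3, 0.0]
opening: 1.0
```

Run:
```python
from h import *
rep()
c=ctrl.camera("wrist"); crop(c,"w4.png",0,0,512,384)
```

```text
t 5.12 p [ 0.6432 -0.186   0.0154] x [0.998 0.057 0.001] y [ 0.057 -0.998  0.   ] z [ 0.001 -0.    -1.   ] F [-0.2  0.3  0. ] op 1.0
w4.png scale 1.5625 off 0 0
```

View pics/w4.png

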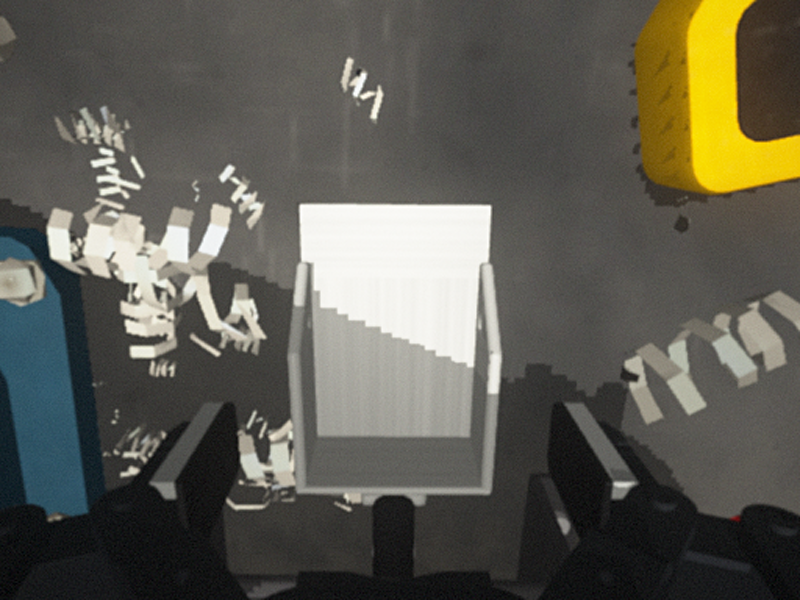

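Emit:
drive_tool([
  {"dx": 0, "dy": 0, "dz": 0.8, "turn": 0, "gripper": 0},
  {"dx": 0, "dy": 0, "dz": 0.8, "turn": 0, "gripper": 0},
  {"dx": 0, "dy": 0, "dz": 0.8, "turn": 0, "gripper": 0.4},
  {"dx": 0, "dy": 0, "dz": 0.8, "turn": 0, "gripper": 0.4},
  {"dx": 0, "dy": 0, "dz": 0.8, "turn": 0, "gripper": 0.4},
])

```text
time_s: 5.8
eef_pos: [0.6428, -0.1858, 0.0069]
eef_rot: [0.0, 1.0, 0.028, 0.0]
wrist_force: [0.1, 0.4, 0.1]
opening: 0.594
```

Run:
```python
from h import *
rep()
c=ctrl.camera("wrist"); crop(c,"w5.png",0,0,512,384)
```

```text
t 5.8 p [ 0.6428 -0.1858  0.0069] x [0.998 0.057 0.   ] y [ 0.057 -0.998  0.   ] z [ 0. -0. -1.] F [0.1 0.4 0.1] op 0.594
w5.png scale 1.5625 off 0 0
```

View pics/w5.png

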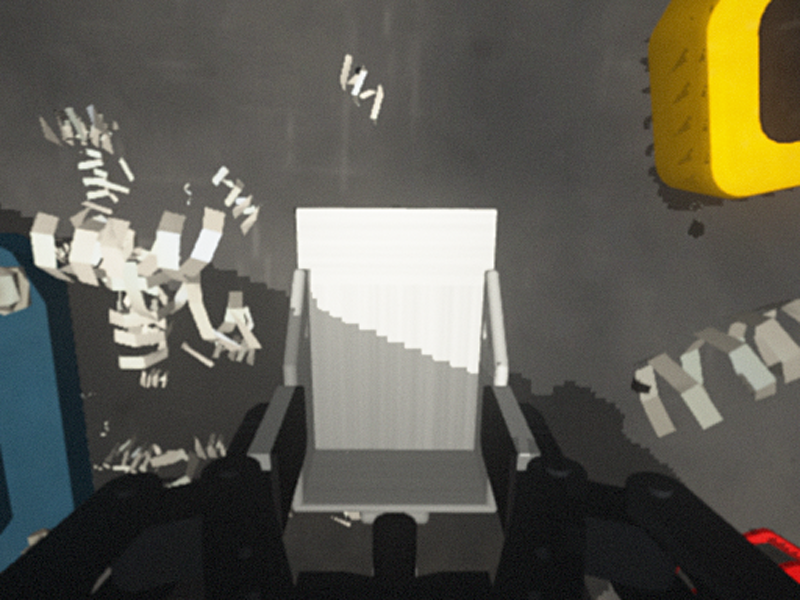

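Run:
```python
from h import *
rep()
d=ctrl.camera("side"); crop(d,"d5.png",150,160,90,68)
```

```text
t 5.85 p [ 0.6428 -0.1858  0.0069] x [0.998 0.057 0.   ] y [ 0.057 -0.998  0.   ] z [ 0. -0. -1.] F [0.2 0.2 0.8] op 0.599
d5.png scale 8.823529411764707 off 150 160
```

View pics/d5.png

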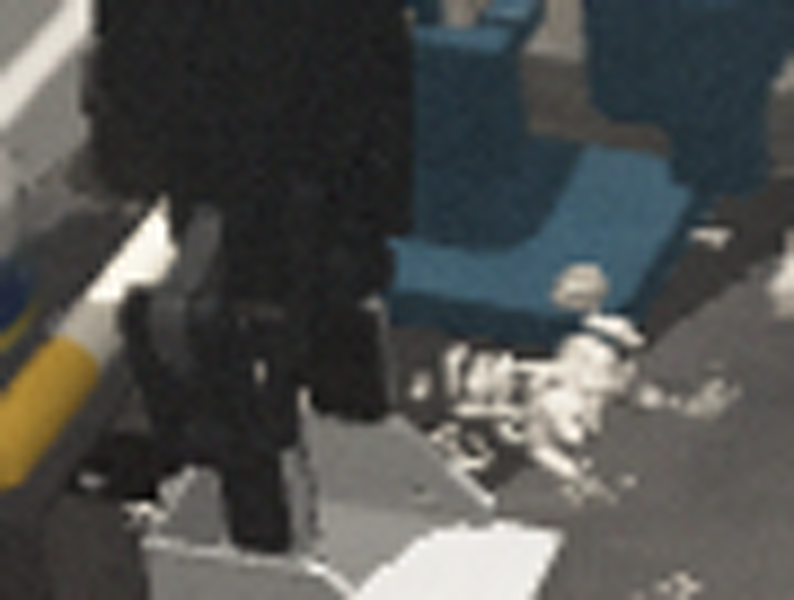

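Run:
```python
from h import *
o,R=rep()
d=ctrl.camera("side");w=ctrl.camera("wrist")
for xx in (.025,.03,.036):
  for z in (.0,.01,.02,.03,.04):
    p=o["eef_pos"]+R[:,0]*xx; p=np.array([p[0],p[1],z]); a=proj(d,p); b=proj(w,p)
    print(xx,z,((a-[150,160])*8.82).round(),(b*1.5625).round())
```

```text
t 5.9 p [ 0.6428 -0.1858  0.0069] x [0.998 0.057 0.   ] y [ 0.057 -0.998  0.   ] z [ 0. -0. -1.] F [ 0.1 -0.1 -0.7] op 0.602
0.025 0.0 [284. 636.] [466. 364.]
0.025 0.01 [280. 606.] [470. 376.]
0.025 0.02 [276. 577.] [474. 390.]
0.025 0.03 [271. 547.] [479. 405.]
0.025 0.04 [267. 517.] [485. 422.]
0.03 0.0 [277. 648.] [480. 364.]
0.03 0.01 [273. 619.] [485. 376.]
0.03 0.02 [269. 589.] [490. 390.]
0.03 0.03 [264. 559.] [496. 405.]
0.03 0.04 [259. 529.] [502. 422.]
0.036 0.0 [269. 663.] [497. 364.]
0.036 0.01 [265. 634.] [503. 376.]
0.036 0.02 [260. 604.] [509. 390.]
0.036 0.03 [255. 574.] [516. 405.]
0.036 0.04 [251. 544.] [524. 422.]
```

Run:
```python
from h import *
d=ctrl.camera("side")
for y in (-.186,-.175):
 for z in (.0,.01,.02,.03,.04): print(y,z,((proj(d,[.643,y,z])-[90,140])*5.714).round(), ((proj(d,[.655,y,z])-[90,140])*5.714).round())
```

```text
-0.186 0.0 [548. 487.] [536. 505.]
-0.186 0.01 [546. 468.] [534. 487.]
-0.186 0.02 [543. 449.] [531. 468.]
-0.186 0.03 [540. 430.] [528. 448.]
-0.186 0.04 [537. 411.] [525. 429.]
-0.175 0.0 [573. 492.] [561. 510.]
-0.175 0.01 [570. 473.] [559. 491.]
-0.175 0.02 [568. 454.] [556. 472.]
-0.175 0.03 [565. 435.] [553. 453.]
-0.175 0.04 [563. 415.] [551. 433.]
```

Emit:
drive_tool([
  {"dx": 0, "dy": 0, "dz": -1, "turn": 0, "gripper": 0},
  {"dx": 0, "dy": 0, "dz": -1, "turn": 0, "gripper": 0},
  {"dx": 0, "dy": 0, "dz": -1, "turn": 0, "gripper": 0},
  {"dx": 0, "dy": 0, "dz": 1, "turn": 0, "gripper": 0},
  {"dx": 0, "dy": 0, "dz": 1.7, "turn": 0, "gripper": 0},
  {"dx": 0, "dy": 0, "dz": 1.7, "turn": 0, "gripper": 0},
])

```text
time_s: 6.8
eef_pos: [0.6414, -0.1852, -0.0122]
eef_rot: [-0.001, 1.0, 0.028, -0.001]
wrist_force: [0.7, 0.3, 0.3]
opening: 1.002
```

Run:
```python
from h import *
rep()
c=ctrl.camera("wrist"); crop(c,"w6.png",0,0,512,384)
d=ctrl.camera("side"); crop(d,"d6.png",150,160,90,68)
```

```text
t 6.8 p [ 0.6414 -0.1852 -0.0122] x [ 0.998  0.056 -0.003] y [ 0.056 -0.998 -0.002] z [-0.003  0.001 -1.   ] F [0.7 0.3 0.3] op 1.002
w6.png scale 1.5625 off 0 0
d6.png scale 8.823529411764707 off 150 160
```

View pics/w6.png

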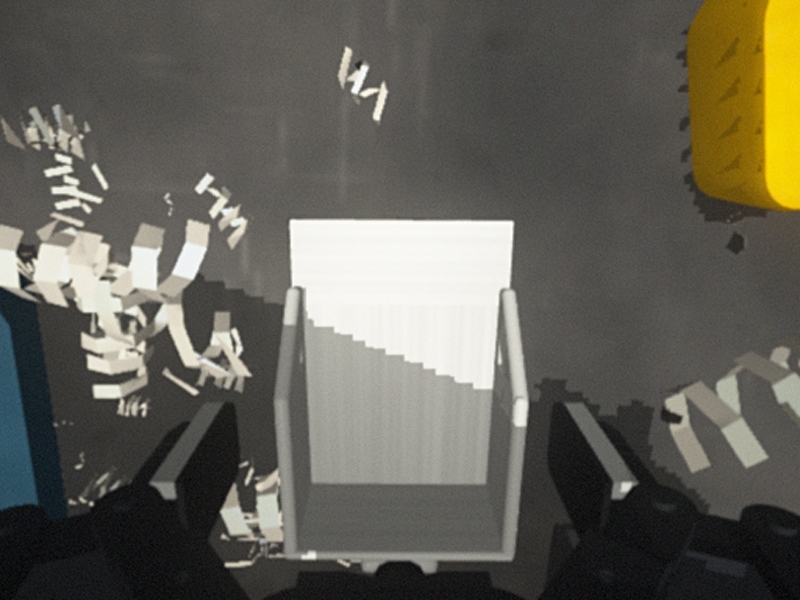

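View pics/d6.png

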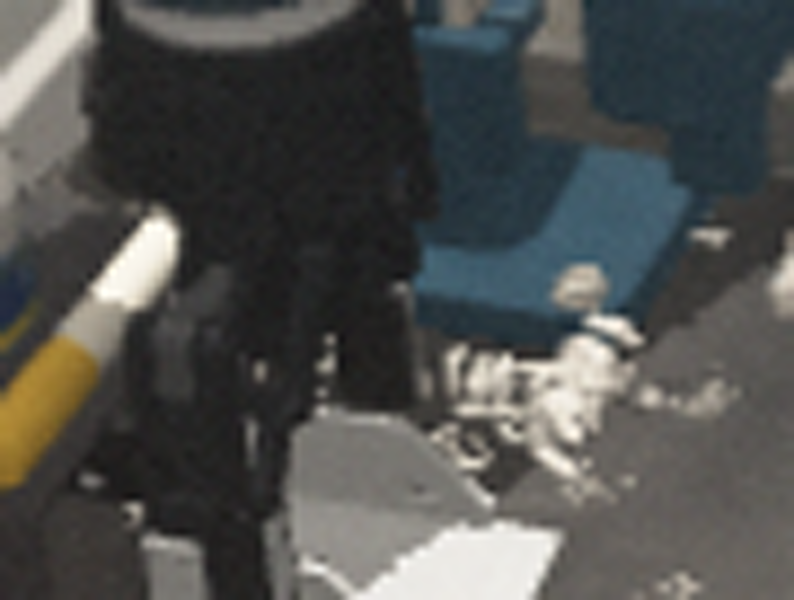

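Emit:
drive_tool([
  {"dx": 0, "dy": 0, "dz": 0.8, "turn": 0, "gripper": 0},
  {"dx": 0, "dy": 0, "dz": 0.8, "turn": 0, "gripper": 0},
  {"dx": 0, "dy": 0, "dz": 0.8, "turn": 0, "gripper": 0.5},
  {"dx": 0, "dy": 0, "dz": 0.8, "turn": 0, "gripper": 0.5},
  {"dx": 0, "dy": 0, "dz": 0.8, "turn": 0, "gripper": 0.5},
  {"dx": 0, "dy": 0, "dz": 0.8, "turn": 0, "gripper": 0.5},
])

```text
time_s: 7.65
eef_pos: [0.6431, -0.1859, -0.0177]
eef_rot: [0.0, 1.0, 0.028, 0.0]
wrist_force: [0.0, -0.1, 2.9]
opening: 0.733
```

Run:
```python
from h import *
rep()
c=ctrl.camera("wrist"); crop(c,"w7.png",0,0,512,384)
```

```text
t 7.65 p [ 0.6431 -0.1859 -0.0177] x [0.998 0.056 0.001] y [ 0.056 -0.998  0.   ] z [ 0.001 -0.    -1.   ] F [ 0.  -0.1  2.9] op 0.733
w7.png scale 1.5625 off 0 0
```

View pics/w7.png

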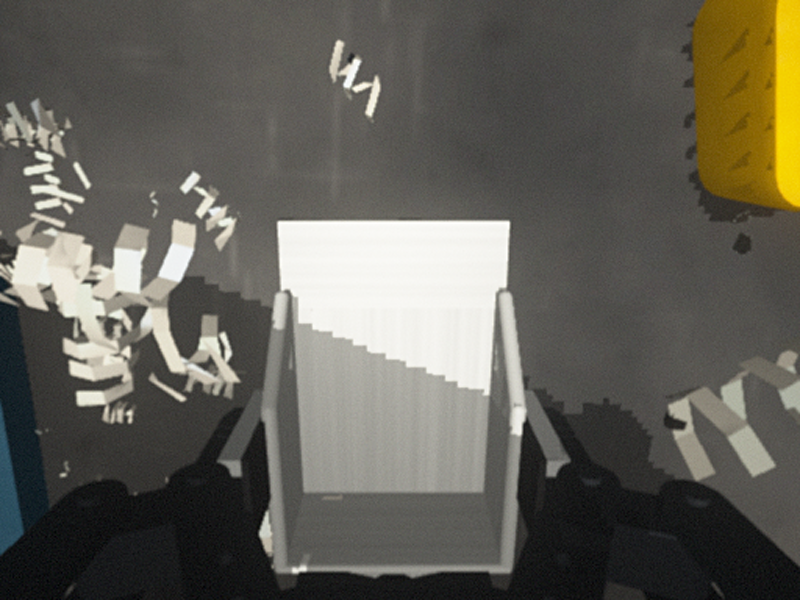

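Emit:
drive_tool([
  {"dx": 0, "dy": 0, "dz": -0.3, "turn": 0, "gripper": 0.5},
  {"dx": 0, "dy": -3, "dz": -0.3, "turn": 0, "gripper": 0.5},
  {"dx": 0, "dy": -6, "dz": -0.3, "turn": 0, "gripper": 0.5},
  {"dx": 0, "dy": -9, "dz": -0.3, "turn": 0, "gripper": 0.5},
  {"dx": 0, "dy": -11.5, "dz": -0.3, "turn": 0, "gripper": 0.5},
  {"dx": 0, "dy": -11.5, "dz": 0, "turn": 0, "gripper": 0.5},
  {"dx": 0, "dy": -11.5, "dz": 0.1, "turn": 0, "gripper": 0.5},
])

```text
time_s: 8.57
eef_pos: [0.6372, -0.0705, -0.0178]
eef_rot: [-0.0, 1.0, 0.029, 0.001]
wrist_force: [-2.1, 4.5, 12.5]
opening: 0.731
```

Run:
```python
from h import *
rep()
c=ctrl.camera("wrist"); crop(c,"w8.png",0,0,512,384)
c=ctrl.camera("side"); crop(c,"d8.png",90,130,220,165)
```

```text
t 8.57 p [ 0.6372 -0.0705 -0.0178] x [0.998 0.057 0.001] y [ 0.057 -0.998 -0.   ] z [ 0.001  0.    -1.   ] F [-2.1  4.5 12.5] op 0.731
w8.png scale 1.5625 off 0 0
d8.png scale 3.6363636363636362 off 90 130
```

View pics/w8.png

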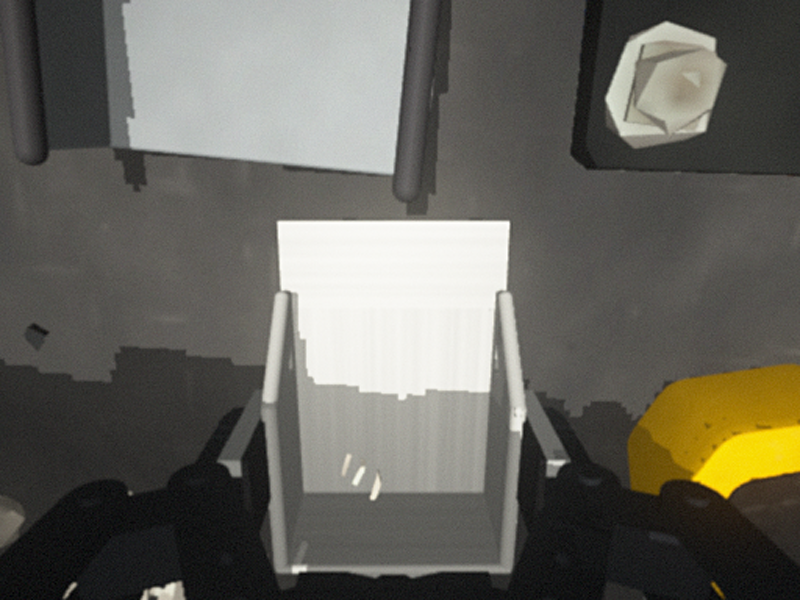

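View pics/d8.png

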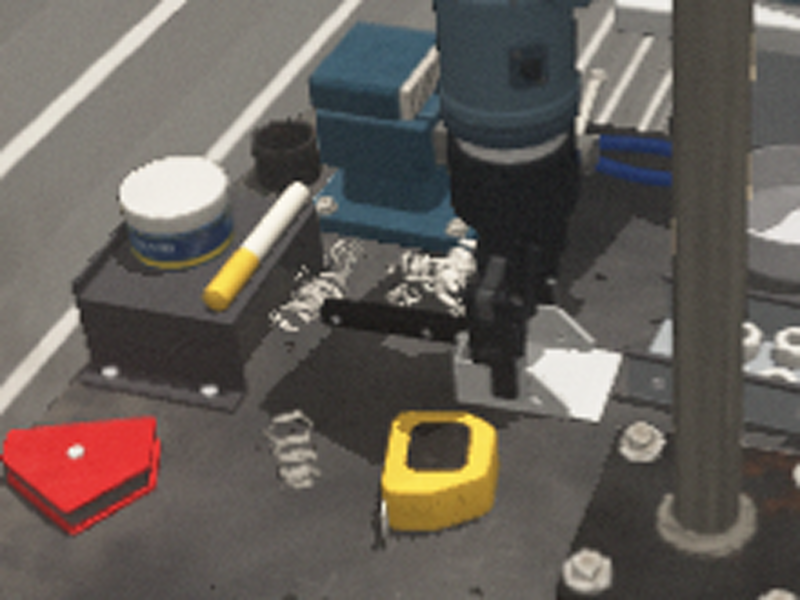

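Emit:
drive_tool([
  {"dx": 0, "dy": 0, "dz": 0, "turn": 0, "gripper": 0},
  {"dx": 0, "dy": 0, "dz": 0, "turn": 0, "gripper": 0},
  {"dx": 0, "dy": 0, "dz": 0, "turn": 0, "gripper": 0},
  {"dx": 0, "dy": 0, "dz": -5, "turn": 0, "gripper": 0},
  {"dx": 0, "dy": 0, "dz": -8, "turn": 0, "gripper": 0},
  {"dx": 0, "dy": 4.7, "dz": -8, "turn": 0, "gripper": 0},
  {"dx": 0, "dy": 9.4, "dz": -8, "turn": 0, "gripper": 0},
  {"dx": 0, "dy": 9.4, "dz": -8, "turn": 0, "gripper": 0},
])

```text
time_s: 9.68
eef_pos: [0.6416, -0.1687, 0.061]
eef_rot: [0.001, 1.0, 0.026, 0.0]
wrist_force: [-0.1, 1.0, -0.5]
opening: 1.002
```

Run:
```python
from h import *
rep()
c=ctrl.camera("wrist"); crop(c,"w9.png",0,0,512,384)
c=ctrl.camera("scene"); crop(c,"s9.png",130,80,240,180)
```

```text
t 9.68 p [ 0.6416 -0.1687  0.061 ] x [0.999 0.052 0.001] y [ 0.052 -0.999  0.001] z [ 0.001 -0.001 -1.   ] F [-0.1  1.  -0.5] op 1.002
w9.png scale 1.5625 off 0 0
s9.png scale 3.3333333333333335 off 130 80
```

View pics/w9.png

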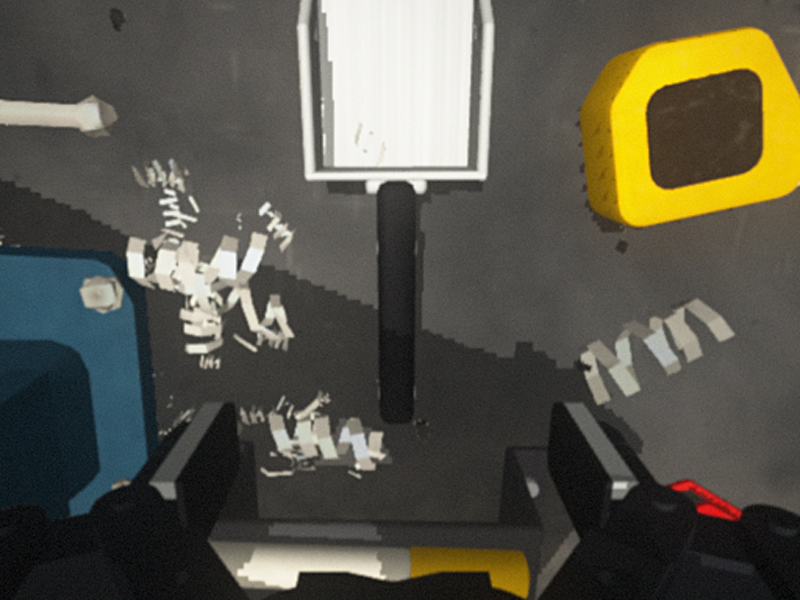

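View pics/s9.png

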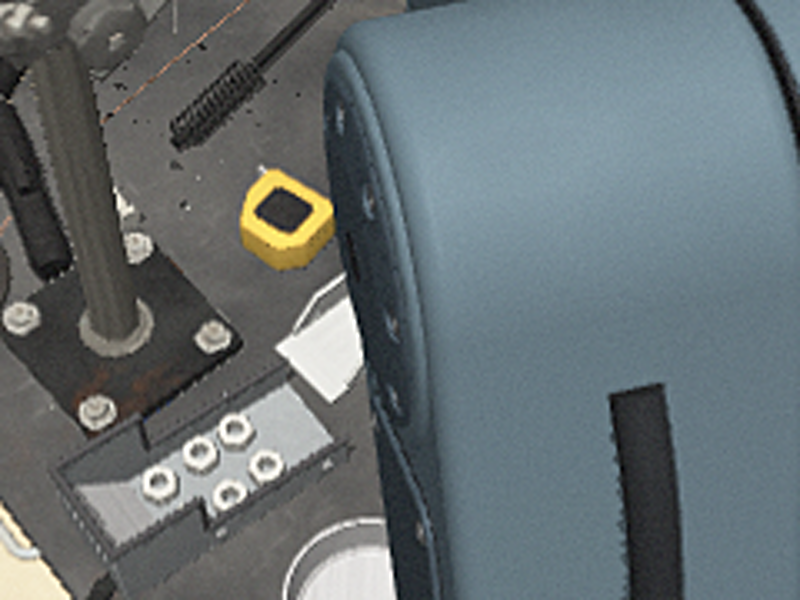

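Run:
```python
from h import *
o,R=rep()
c=ctrl.camera("wrist")
def W(x,y,z): 
    p=at(c,x/1.5625-.2,y/1.5625-.2,z); print(p.round(4),(R.T@(p-o["eef_pos"])).round(4))
W(396,420,.038);W(396,183,.038)
W(305,178,.032);W(487,178,.032)
```

```text
t 9.78 p [ 0.6411 -0.1651  0.0604] x [ 0.998  0.055 -0.001] y [ 0.055 -0.998 -0.001] z [-0.001  0.001 -1.   ] F [-0.6  0.1  1.3] op 1.0
[ 0.6431 -0.1963  0.038 ] [0.0003 0.0313 0.0224]
[ 0.6378 -0.1041  0.038 ] [ 0.0001 -0.0611  0.0224]
[ 0.6055 -0.1047  0.032 ] [-0.0322 -0.0623  0.0284]
[ 0.67   -0.1011  0.032 ] [ 0.0324 -0.0623  0.0284]
```

Emit:
drive_tool([
  {"dx": 0, "dy": 0, "dz": 4, "turn": 0, "gripper": 0},
  {"dx": 0, "dy": 0, "dz": 7.2, "turn": 0, "gripper": 0},
  {"dx": 0, "dy": 0, "dz": 7.2, "turn": 0, "gripper": 0},
  {"dx": 0, "dy": 0, "dz": 7.2, "turn": 0, "gripper": 0},
  {"dx": 0, "dy": 0, "dz": 7.2, "turn": 0, "gripper": 1},
  {"dx": 0, "dy": 0, "dz": 7.2, "turn": 0, "gripper": 1},
  {"dx": 0, "dy": 0, "dz": 7.2, "turn": 0, "gripper": 1},
  {"dx": 0, "dy": 0, "dz": 7.2, "turn": 0, "gripper": 1},
  {"dx": 0, "dy": 0, "dz": 7.2, "turn": 0, "gripper": 1},
  {"dx": 0, "dy": 0, "dz": 7.2, "turn": 0, "gripper": 1},
])

```text
time_s: 11.08
eef_pos: [0.6417, -0.165, -0.011]
eef_rot: [0.0, 1.0, 0.028, 0.0]
wrist_force: [-1.1, -0.2, 2.5]
opening: 0.153
```

Run:
```python
from h import *
rep()
c=ctrl.camera("wrist"); crop(c,"w10.png",0,0,512,384)
c=ctrl.camera("side"); crop(c,"d10.png",90,130,160,120)
```

```text
t 11.07 p [ 0.6417 -0.165  -0.011 ] x [0.998 0.056 0.   ] y [ 0.056 -0.998  0.   ] z [ 0. -0. -1.] F [-1.1 -0.2  2.5] op 0.153
w10.png scale 1.5625 off 0 0
d10.png scale 5.0 off 90 130
```

View pics/w10.png

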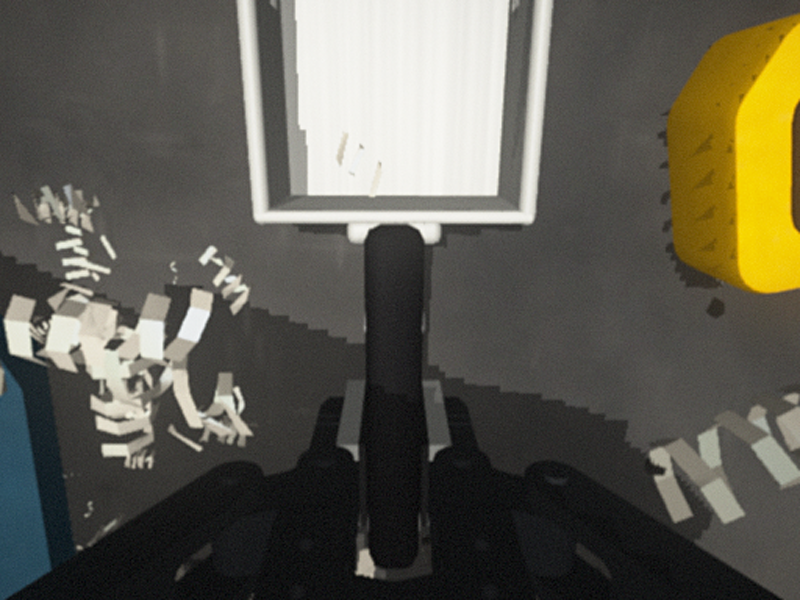

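View pics/d10.png

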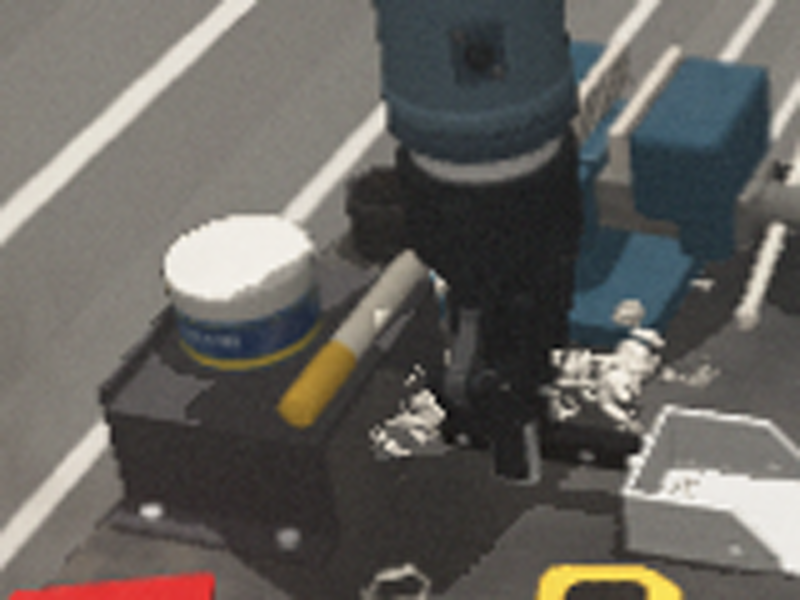

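```bash
cat >> h.py <<'E'
def wcam(c,o,R,p2,R2):
    # move wrist camera calibration from tool pose (o,R) to (p2,R2)
    Rc=np.array(c["R"])@R@R2.T; cp=-np.array(c["R"]).T@np.array(c["t"]); cp2=p2+R2@R.T@(cp-o["eef_pos"])
    return dict(mtx=c["mtx"],k1=c["k1"],R=Rc,t=-Rc@cp2)
E
python3 - <<'E'
from h import *
o,R=rep(); c=ctrl.camera("wrist")
R2=np.array([[.998,.057,0],[.057,-.998,0],[0,0,-1]]).astype(float)
c2=wcam(c,o,R,np.array([.6372,-.0705,-.0178]),R2)
def W(x,y,z): return at(c2,x/1.5625-.2,y/1.5625-.2,z).round(4)
print("floor corners",W(113,147,.005),W(393,175,.005),"wall ends top",W(32,160,.034),W(405,200,.034),"wall right inner top",W(410,0,.034),"left",W(10,0,.034))
print("nose",W(278,222,.001),W(509,221,.001))
s=ctrl.camera("scene")
E
```

```text
t 11.18 p [ 0.6417 -0.165  -0.011 ] x [0.998 0.057 0.   ] y [ 0.057 -0.998  0.   ] z [ 0. -0. -1.] F [-1.   0.4  3.1] op 0.156
floor corners [ 5.595e-01 -5.000e-04  5.000e-03] [ 0.632  -0.0034  0.005 ] wall ends top [ 0.5569 -0.0025  0.034 ] [ 0.6348 -0.0062  0.034 ] wall right inner top [0.6333 0.0314 0.034 ] left [0.5571 0.0272 0.034 ]
nose [ 0.6011 -0.0182  0.001 ] [ 0.6647 -0.0143  0.001 ]
```

Emit:
drive_tool([
  {"dx": 0, "dy": 0, "dz": -2, "turn": 0, "gripper": 1},
  {"dx": 0, "dy": 0, "dz": -3, "turn": 0, "gripper": 1},
  {"dx": -2.6, "dy": 0.4, "dz": -3, "turn": 2.7, "gripper": 1},
  {"dx": -5.2, "dy": 0.4, "dz": -3, "turn": 5.4, "gripper": 1},
  {"dx": -5.2, "dy": 0.4, "dz": -3, "turn": 5.4, "gripper": 1},
  {"dx": -5.2, "dy": 0.4, "dz": -3, "turn": 5.4, "gripper": 1},
])

```text
time_s: 12.02
eef_pos: [0.5908, -0.1721, 0.0197]
eef_rot: [0.0, 1.0, -0.019, 0.001]
wrist_force: [0.8, -0.2, -1.5]
opening: 0.15
```

Run:
```python
from h import *
rep()
c=ctrl.camera("wrist"); crop(c,"w11.png",0,0,512,384)
c=ctrl.camera("side"); crop(c,"d11.png",130,130,240,180)
```

```text
t 12.03 p [ 0.5908 -0.1721  0.0197] x [ 0.999 -0.037  0.002] y [-0.037 -0.999  0.001] z [ 0.002 -0.001 -1.   ] F [ 0.8 -0.2 -1.5] op 0.15
w11.png scale 1.5625 off 0 0
d11.png scale 3.3333333333333335 off 130 130
```

View pics/w11.png

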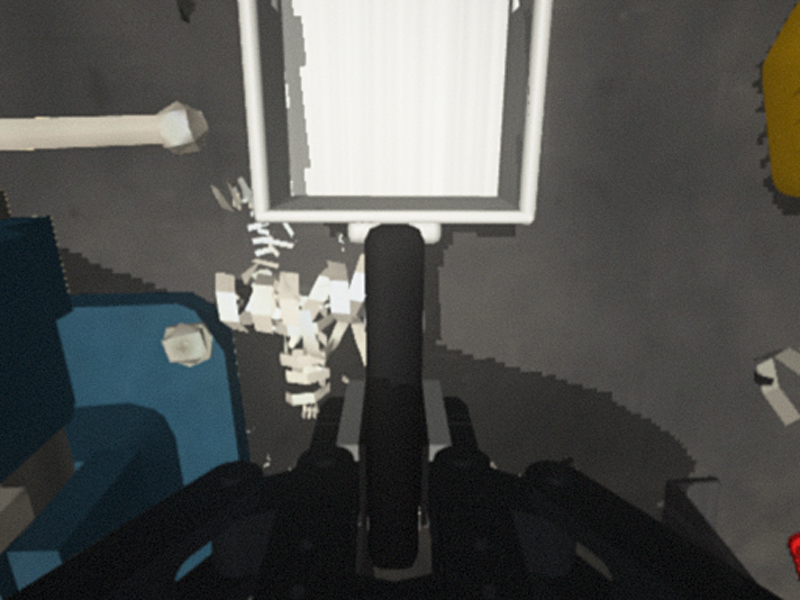

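View pics/d11.png

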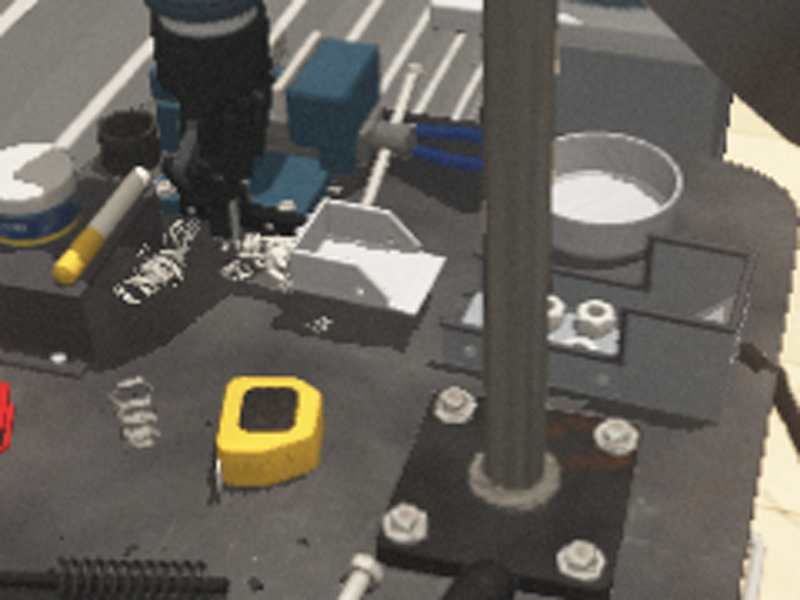

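Emit:
drive_tool([
  {"dx": -0.1, "dy": 0, "dz": 1.5, "turn": 0, "gripper": 1},
  {"dx": -0.1, "dy": -1, "dz": 1.9, "turn": 0, "gripper": 1},
  {"dx": -0.1, "dy": -1, "dz": 1.9, "turn": 0, "gripper": 1},
])

```text
time_s: 12.5
eef_pos: [0.5883, -0.1602, -0.0016]
eef_rot: [-0.001, 1.0, -0.018, -0.001]
wrist_force: [-0.1, -0.9, -1.0]
opening: 0.145
```

Run:
```python
from h import *
rep()
c=ctrl.camera("scene"); crop(c,"s12.png",135,150,160,120)
c=ctrl.camera("side"); crop(c,"d12.png",200,160,140,105)
```

```text
t 12.5 p [ 0.5883 -0.1602 -0.0016] x [ 0.999 -0.037 -0.002] y [-0.037 -0.999 -0.001] z [-0.002  0.001 -1.   ] F [-0.1 -0.9 -1. ] op 0.145
s12.png scale 5.0 off 135 150
d12.png scale 5.714285714285714 off 200 160
```

View pics/s12.png

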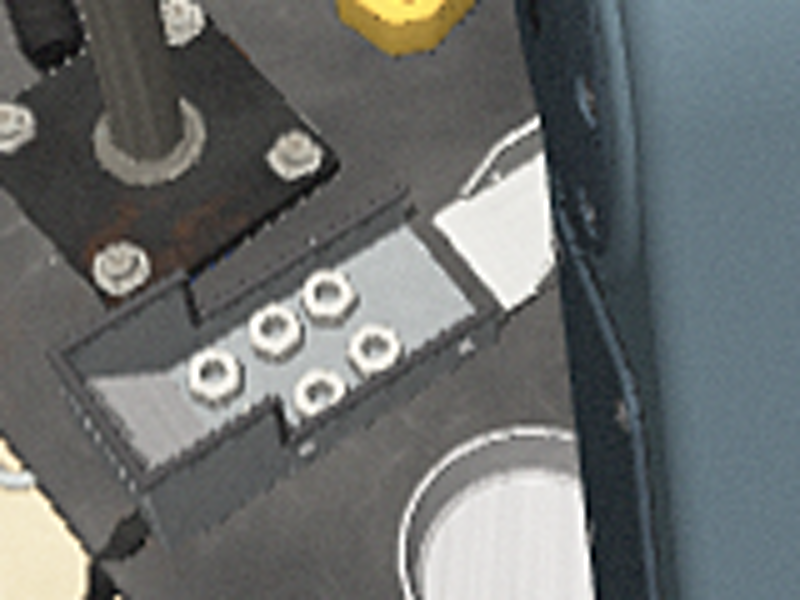

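View pics/d12.png

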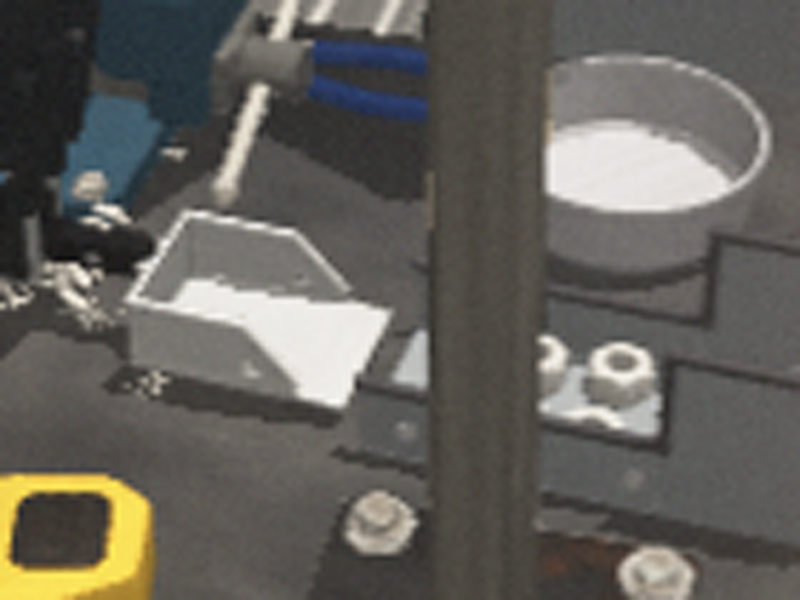

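Run:
```python
from h import *
s=ctrl.camera("scene"); d=ctrl.camera("side")
S=lambda x,y,z: at(s,135+x/5-.4,150+y/5-.4,z).round(4)
D=lambda x,y,z: at(d,200+x/5.714-.4,160+y/5.714-.4,z).round(4)
print("nose",S(435,215,.010),S(510,310,.010),"floor L",S(405,226,.005),"Lwall top outer",S(410,188,.034),"Rwall top outer",S(505,310,.034), "end L R",S(55,353,.078),S(142,488,.078),"stepL",S(180,275,.078),"stepR",S(280,400,.078))
print("nose",D(342,408,.010),D(390,312,.010),"Lwall end top",D(362,378,.034))
o,R=rep()
for n,t in [("nose",[.032,-.152,.0])]:
  for sx in (-1,1):
    p=o["eef_pos"]+R@np.array([sx*t[0],t[1],0]);print("model nose",p.round(4))
```

```text
nose [ 0.624 -0.016  0.01 ] [ 0.5591 -0.0121  0.01  ] floor L [ 0.6306 -0.0021  0.005 ] Lwall top outer [ 0.6322 -0.0079  0.034 ] Rwall top outer [ 0.5507 -0.0026  0.034 ] end L R [0.6409 0.1827 0.078 ] [0.5621 0.1887 0.078 ] stepL [0.6389 0.1163 0.078 ] stepR [0.5592 0.1173 0.078 ]
nose [ 0.6267 -0.0116  0.01  ] [ 0.5633 -0.0095  0.01  ] Lwall end top [ 0.6342 -0.0011  0.034 ]
t 12.7 p [ 5.896e-01 -1.618e-01  1.000e-04] x [ 0.999 -0.037  0.001] y [-0.037 -0.999  0.   ] z [ 0.001 -0.    -1.   ] F [-1.1  0.4 -2.5] op 0.151
model nose [ 0.5633 -0.0087  0.    ]
model nose [ 6.273e-01 -1.110e-02  1.000e-04]
```

Emit:
drive_tool([
  {"dx": 0, "dy": -2, "dz": 0, "turn": 0.5, "gripper": 1},
  {"dx": 0, "dy": -3, "dz": 0.3, "turn": 0.5, "gripper": 1},
  {"dx": 0, "dy": -3.3, "dz": 0.8, "turn": 0.5, "gripper": 1},
  {"dx": 0, "dy": -3.5, "dz": 0.8, "turn": 0.5, "gripper": 1},
])

```text
time_s: 13.2
eef_pos: [0.5909, -0.1272, -0.008]
eef_rot: [0.0, 1.0, -0.023, 0.0]
wrist_force: [-0.2, -1.0, 2.2]
opening: 0.147
```

Run:
```python
from h import *
rep()
c=ctrl.camera("scene"); crop(c,"s13.png",135,150,160,120)
c=ctrl.camera("wrist"); crop(c,"w13.png",0,0,512,384)
```

```text
t 13.2 p [ 0.5909 -0.1272 -0.008 ] x [ 0.999 -0.046  0.001] y [-0.046 -0.999  0.   ] z [ 0.001 -0.    -1.   ] F [-0.2 -1.   2.2] op 0.147
s13.png scale 5.0 off 135 150
w13.png scale 1.5625 off 0 0
```

View pics/s13.png

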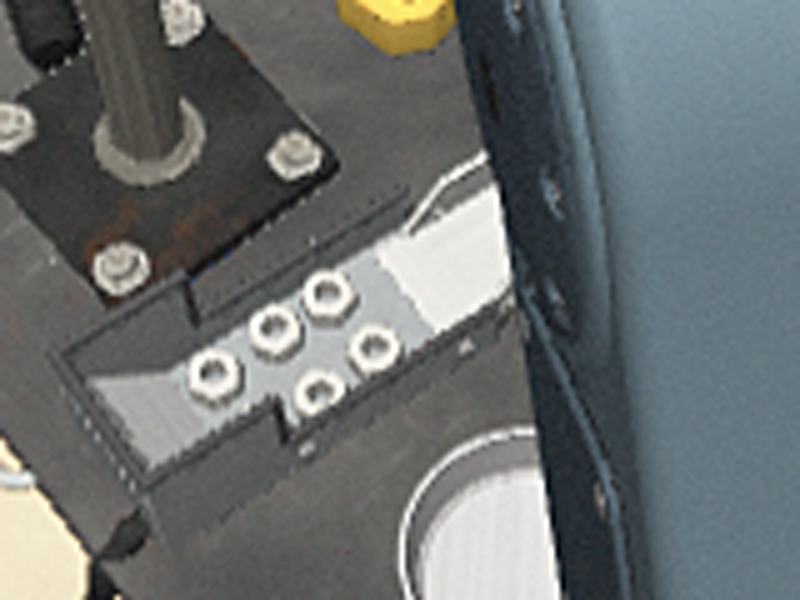

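View pics/w13.png

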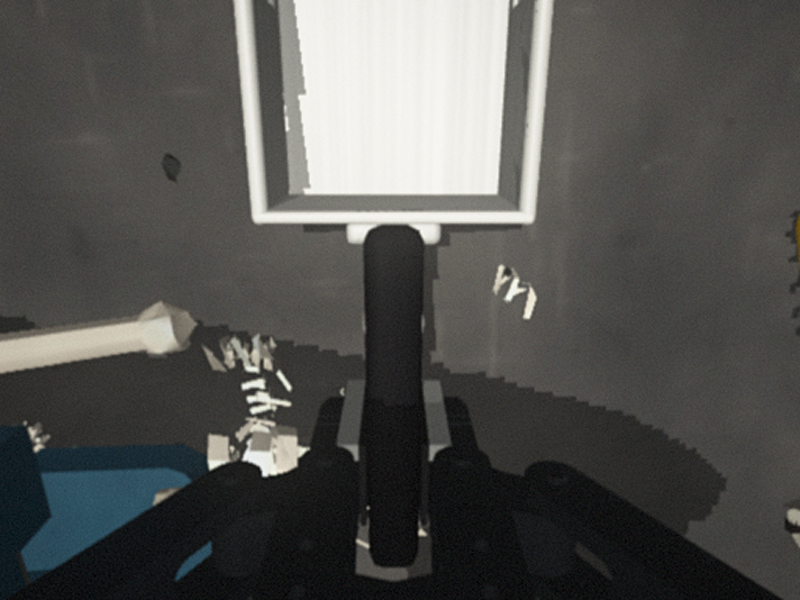

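Emit:
drive_tool([
  {"dx": 0, "dy": -1.5, "dz": 0, "turn": 0, "gripper": 1},
  {"dx": 0, "dy": -3, "dz": 0, "turn": 0, "gripper": 1},
  {"dx": 0, "dy": -4.5, "dz": 0, "turn": 0, "gripper": 1},
  {"dx": 0, "dy": -6, "dz": 0, "turn": 0, "gripper": 1},
  {"dx": 0, "dy": -7.5, "dz": 0, "turn": 0, "gripper": 1},
  {"dx": 0, "dy": -7.5, "dz": 0, "turn": 0, "gripper": 1},
])

```text
time_s: 14.05
eef_pos: [0.5952, -0.0496, -0.007]
eef_rot: [-0.0, 1.0, -0.022, 0.001]
wrist_force: [1.4, 2.4, 6.7]
opening: 0.151
```

Run:
```python
from h import *
rep()
c=ctrl.camera("scene"); crop(c,"s14.png",135,150,160,120)
```

```text
t 14.05 p [ 0.5952 -0.0496 -0.007 ] x [ 0.999 -0.045  0.003] y [-0.045 -0.999 -0.001] z [ 0.003  0.    -1.   ] F [1.4 2.4 6.7] op 0.151
s14.png scale 5.0 off 135 150
```

View pics/s14.png

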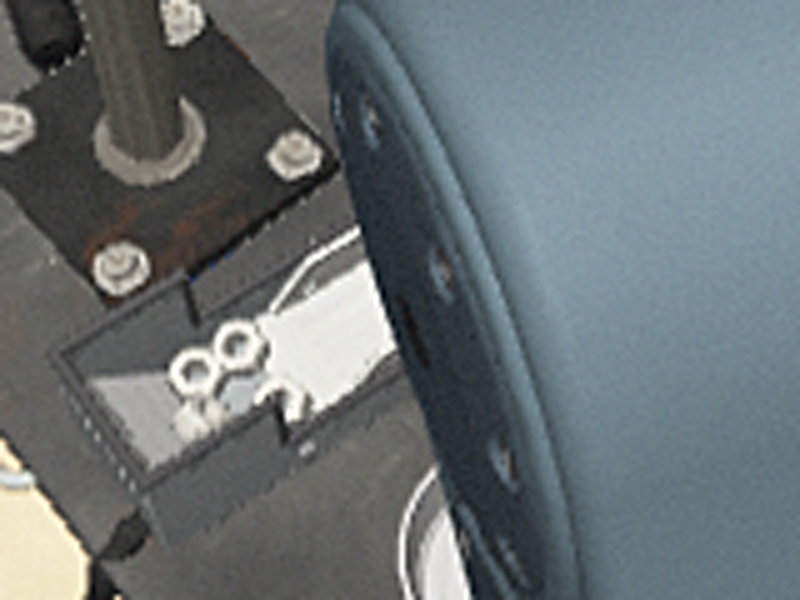

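Emit:
drive_tool([
  {"dx": 0, "dy": -2, "dz": 0, "turn": 0, "gripper": 1},
  {"dx": 0, "dy": -3.4, "dz": 0, "turn": 0, "gripper": 1},
  {"dx": 0, "dy": -3.4, "dz": 0, "turn": 0, "gripper": 1},
  {"dx": 0, "dy": -3.4, "dz": 0, "turn": 0, "gripper": 1},
])

```text
time_s: 14.6
eef_pos: [0.5968, -0.0158, -0.007]
eef_rot: [-0.001, 1.0, -0.023, 0.001]
wrist_force: [0.1, 2.2, 7.0]
opening: 0.152
```

Run:
```python
from h import *
rep()
c=ctrl.camera("scene"); crop(c,"s15.png",135,170,120,90)
c=ctrl.camera("wrist"); crop(c,"w15.png",0,0,512,384)
```

```text
t 14.6 p [ 0.5968 -0.0158 -0.007 ] x [ 0.999 -0.046  0.003] y [-0.046 -0.999 -0.001] z [ 0.003  0.001 -1.   ] F [0.1 2.2 7. ] op 0.152
s15.png scale 6.666666666666667 off 135 170
w15.png scale 1.5625 off 0 0
```

View pics/s15.png

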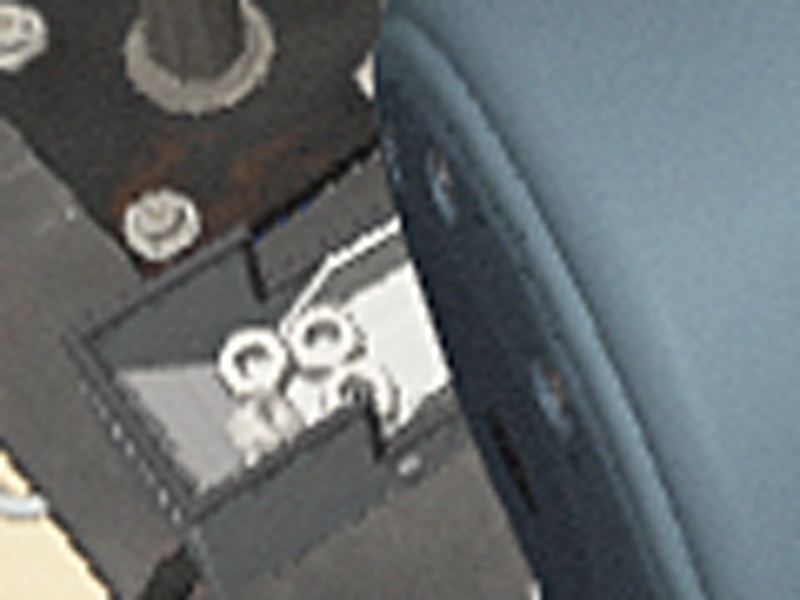

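View pics/w15.png

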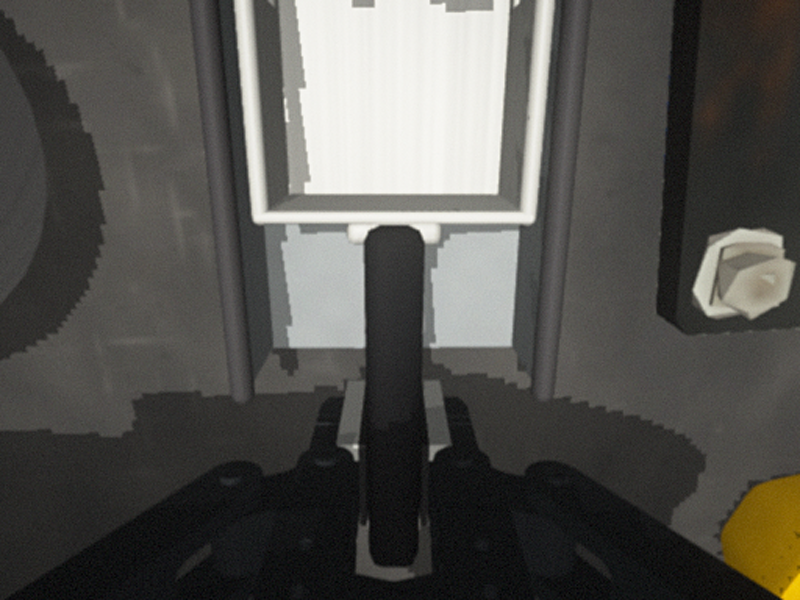

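Emit:
drive_tool([
  {"dx": 0, "dy": -0.4, "dz": 0, "turn": 0, "gripper": 1},
  {"dx": 0, "dy": -0.6, "dz": 0, "turn": 0, "gripper": 1},
  {"dx": 0, "dy": -0.6, "dz": 0, "turn": 0, "gripper": 1},
])

```text
time_s: 15.08
eef_pos: [0.5973, -0.0113, -0.0067]
eef_rot: [0.001, 1.0, -0.023, 0.001]
wrist_force: [1.1, -2.7, 8.9]
opening: 0.148
```

Run:
```python
from h import *
rep()
c=ctrl.camera("wrist")
for y in (348,):
  print(at(c,285/1.5625,y/1.5625,.005),at(c,510/1.5625,y/1.5625,.005))
crop(c,"w16.png",0,0,512,384)
c=ctrl.camera("scene"); crop(c,"s16.png",135,170,120,90)
```

```text
t 15.07 p [ 0.5973 -0.0113 -0.0067] x [ 0.999 -0.045  0.003] y [-0.045 -0.999  0.001] z [ 0.003 -0.001 -1.   ] F [ 1.1 -2.7  8.9] op 0.148
[0.563464 0.003863 0.005   ] [0.63354604 0.00064326 0.005     ]
w16.png scale 1.5625 off 0 0
s16.png scale 6.666666666666667 off 135 170
```

View pics/s16.png

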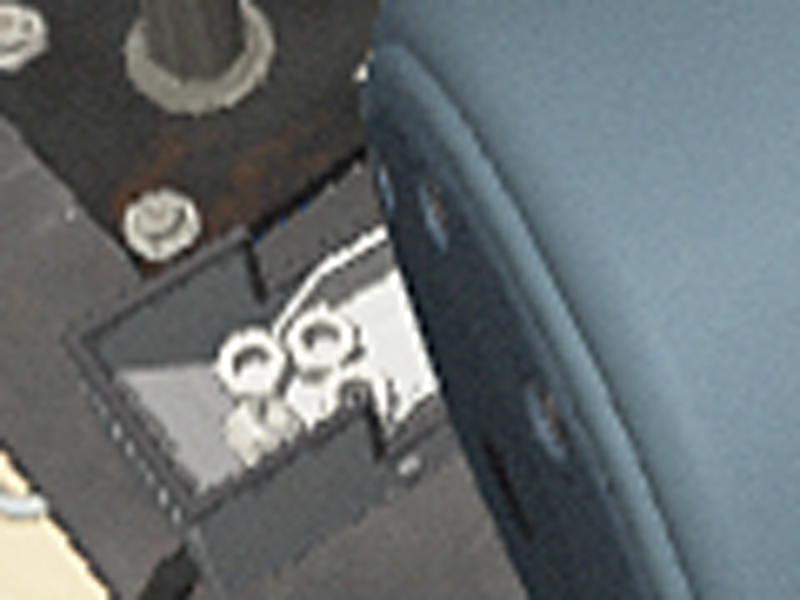

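View pics/w16.png

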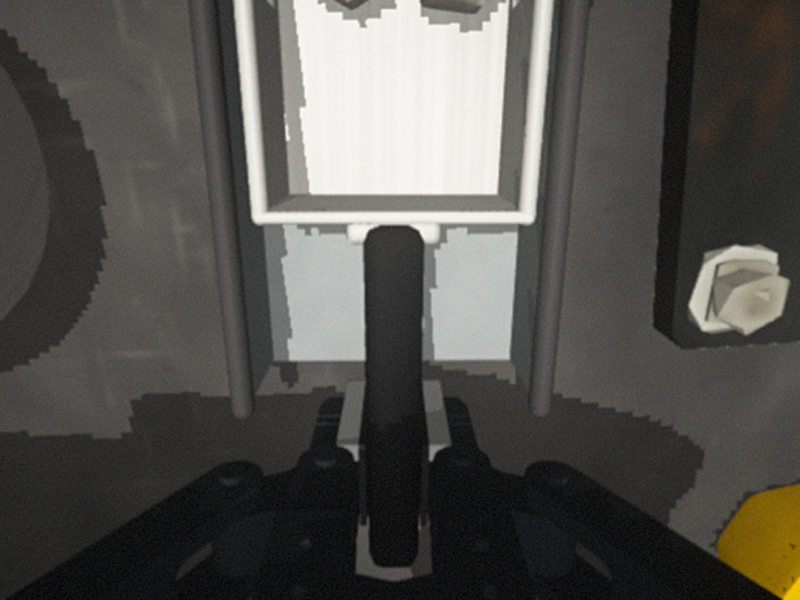

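Emit:
drive_tool([
  {"dx": 0, "dy": 0.5, "dz": 0, "turn": 0, "gripper": 1},
  {"dx": 0, "dy": 1.5, "dz": 0, "turn": 0, "gripper": 1},
  {"dx": 0, "dy": 2.5, "dz": 0, "turn": 0, "gripper": 1},
  {"dx": 0, "dy": 3.5, "dz": 0, "turn": 0, "gripper": 1},
  {"dx": 0, "dy": 4.3, "dz": 0, "turn": 0, "gripper": 1},
  {"dx": 0, "dy": -0.1, "dz": 0, "turn": 0, "gripper": 1},
  {"dx": 0, "dy": -0.1, "dz": 0, "turn": 0, "gripper": 1},
  {"dx": 0, "dy": -0.1, "dz": 0, "turn": 0, "gripper": 1},
])

```text
time_s: 16.18
eef_pos: [0.5959, -0.01, -0.0081]
eef_rot: [-0.0, 1.0, -0.023, 0.0]
wrist_force: [-0.0, 2.2, 5.3]
opening: 0.151
```

Run:
```python
from h import *
rep()
c=ctrl.camera("wrist")
crop(c,"w17.png",0,0,512,384)
c=ctrl.camera("scene"); crop(c,"s17.png",135,170,120,90)
```

```text
t 16.18 p [ 0.5959 -0.01   -0.0081] x [ 0.999 -0.045  0.   ] y [-0.045 -0.999 -0.001] z [ 0.     0.001 -1.   ] F [-0.   2.2  5.3] op 0.151
w17.png scale 1.5625 off 0 0
s17.png scale 6.666666666666667 off 135 170
```

View pics/s17.png

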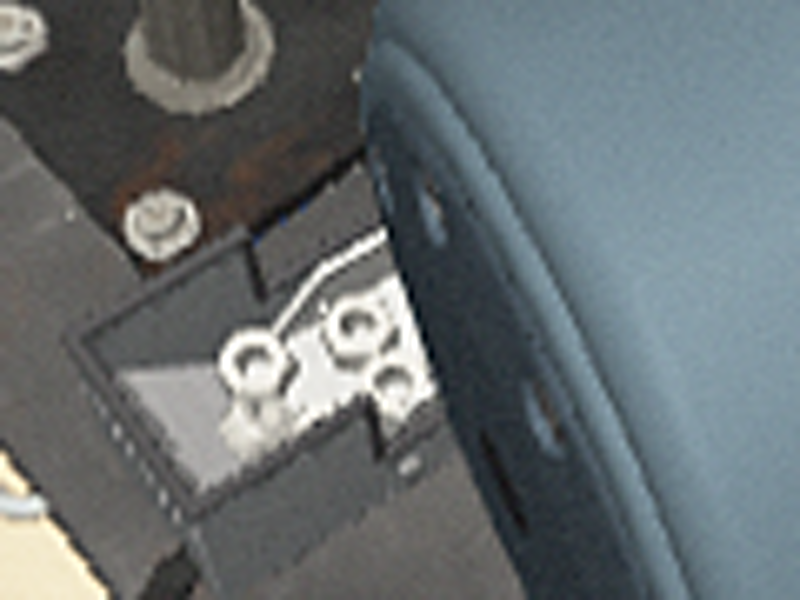

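View pics/w17.png

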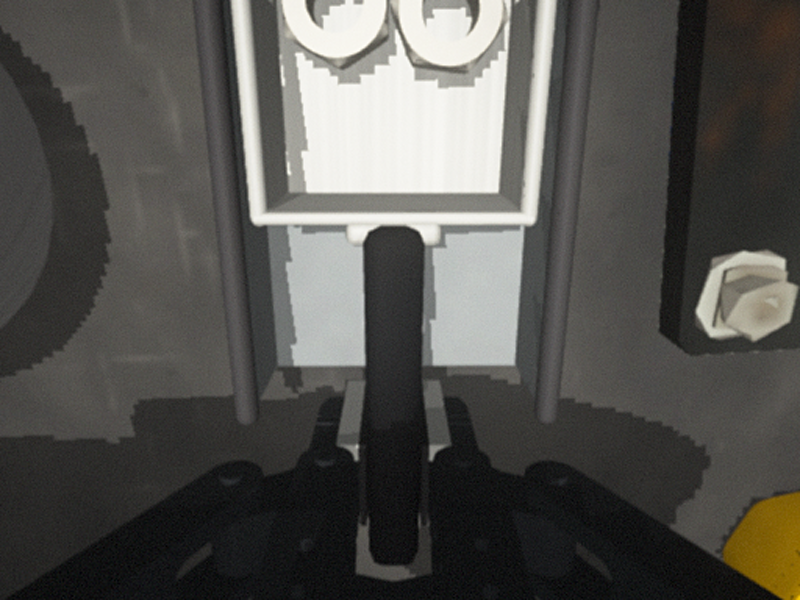

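Emit:
drive_tool([
  {"dx": 0, "dy": 0.5, "dz": 0, "turn": 0, "gripper": 1},
  {"dx": 0, "dy": 1.5, "dz": 0, "turn": 0, "gripper": 1},
  {"dx": 0, "dy": 2.5, "dz": 0, "turn": 0, "gripper": 1},
  {"dx": 0, "dy": 3.5, "dz": 0, "turn": 0, "gripper": 1},
  {"dx": 0, "dy": 4.3, "dz": 0, "turn": 0, "gripper": 1},
  {"dx": 0, "dy": 0, "dz": 0, "turn": 0, "gripper": 1},
  {"dx": 0, "dy": 0, "dz": 0, "turn": 0, "gripper": 1},
  {"dx": 0, "dy": 0, "dz": 0, "turn": 0, "gripper": 1},
])

```text
time_s: 17.27
eef_pos: [0.5959, -0.0112, -0.0082]
eef_rot: [-0.0, 1.0, -0.023, -0.0]
wrist_force: [-0.8, 2.2, 4.8]
opening: 0.152
```

Run:
```python
from h import *
rep()
c=ctrl.camera("wrist")
crop(c,"w18.png",0,0,512,384)
c=ctrl.camera("scene"); crop(c,"s18.png",135,170,120,90)
```

```text
t 17.27 p [ 0.5959 -0.0112 -0.0082] x [ 0.999 -0.046 -0.   ] y [-0.046 -0.999 -0.   ] z [-0.  0. -1.] F [-0.8  2.2  4.8] op 0.152
w18.png scale 1.5625 off 0 0
s18.png scale 6.666666666666667 off 135 170
```

View pics/s18.png

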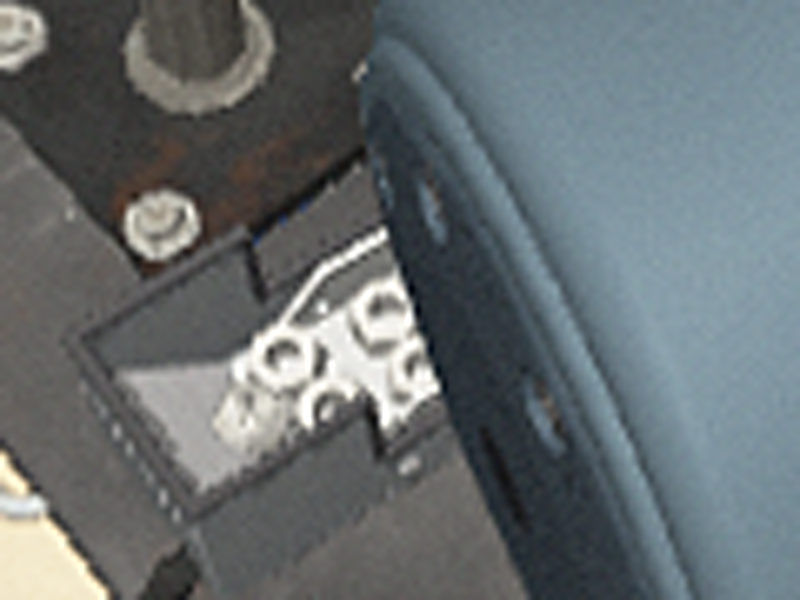

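View pics/w18.png

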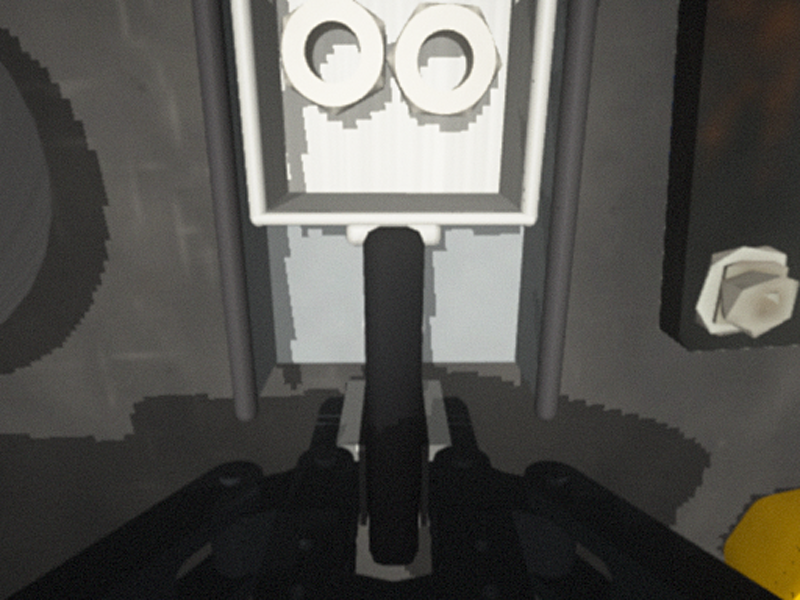

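Emit:
drive_tool([
  {"dx": 0, "dy": 0.5, "dz": 0, "turn": 0, "gripper": 1},
  {"dx": 0, "dy": 1.5, "dz": 0, "turn": 0, "gripper": 1},
  {"dx": 0, "dy": 2.5, "dz": 0, "turn": 0, "gripper": 1},
  {"dx": 0, "dy": 3.5, "dz": 0, "turn": 0, "gripper": 1},
  {"dx": 0, "dy": 4.3, "dz": 0, "turn": 0, "gripper": 1},
  {"dx": 0, "dy": 0, "dz": 0, "turn": 0, "gripper": 1},
  {"dx": 0, "dy": 0, "dz": 0, "turn": 0, "gripper": 1},
  {"dx": 0, "dy": 0.8, "dz": 0, "turn": 0, "gripper": 1},
  {"dx": 0, "dy": 1.6, "dz": 0, "turn": 0, "gripper": 1},
  {"dx": 0, "dy": 2.5, "dz": 0, "turn": 0, "gripper": 1},
  {"dx": 0, "dy": 3.5, "dz": 0, "turn": 0, "gripper": 1},
  {"dx": 0, "dy": 4.3, "dz": 0, "turn": 0, "gripper": 1},
  {"dx": 0, "dy": 0, "dz": 0, "turn": 0, "gripper": 1},
  {"dx": 0, "dy": 0, "dz": 0, "turn": 0, "gripper": 1},
  {"dx": 0, "dy": 0, "dz": 0, "turn": 0, "gripper": 1},
])

```text
time_s: 19.25
eef_pos: [0.5958, -0.0113, -0.0082]
eef_rot: [-0.0, 1.0, -0.023, -0.0]
wrist_force: [-0.8, 1.7, 6.6]
opening: 0.147
```

Run:
```python
from h import *
rep()
c=ctrl.camera("wrist")
crop(c,"w19.png",0,0,512,384)
c=ctrl.camera("scene"); crop(c,"s19.png",135,170,120,90)
```

```text
t 19.25 p [ 0.5958 -0.0113 -0.0082] x [ 0.999 -0.046 -0.   ] y [-0.046 -0.999 -0.   ] z [-0.  0. -1.] F [-0.8  1.7  6.6] op 0.147
w19.png scale 1.5625 off 0 0
s19.png scale 6.666666666666667 off 135 170
```

View pics/s19.png

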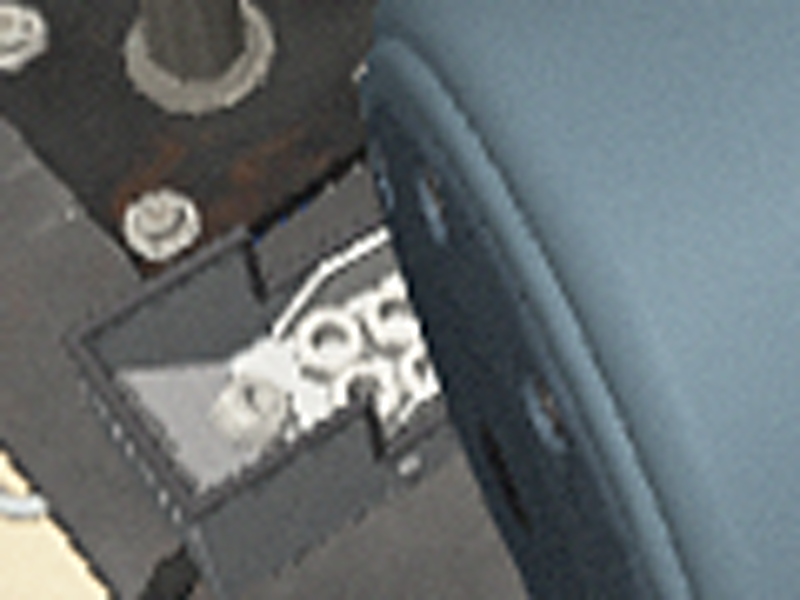

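View pics/w19.png

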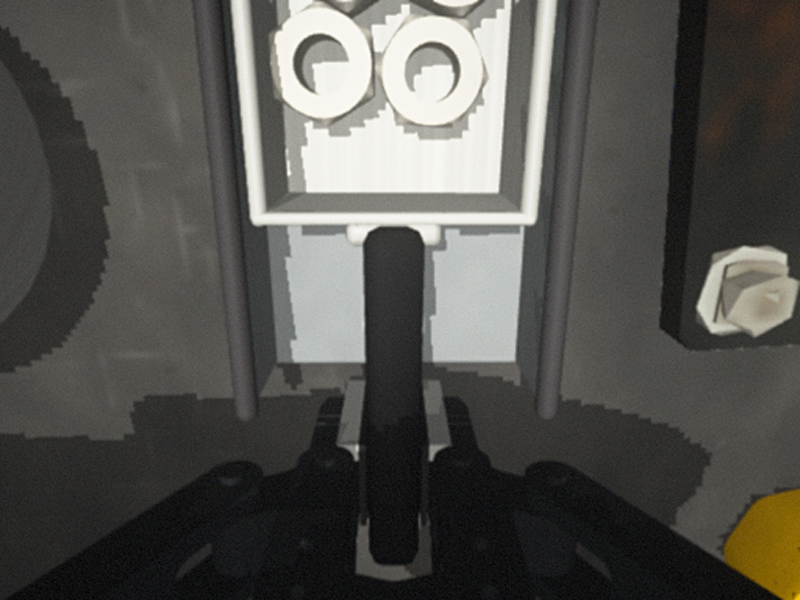

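Emit:
drive_tool([
  {"dx": 0, "dy": 0.7, "dz": 0, "turn": 0, "gripper": 1},
  {"dx": 0, "dy": 1.6, "dz": 0, "turn": 0, "gripper": 1},
  {"dx": 0, "dy": 2.6, "dz": 0, "turn": 0, "gripper": 1},
  {"dx": 0, "dy": 3.6, "dz": 0, "turn": 0, "gripper": 1},
  {"dx": 0, "dy": 4.4, "dz": 0, "turn": 0, "gripper": 1},
  {"dx": 0, "dy": 5, "dz": 0, "turn": 0, "gripper": 1},
])

```text
time_s: 20.1
eef_pos: [0.5934, -0.0622, -0.0082]
eef_rot: [-0.0, 1.0, -0.023, -0.0]
wrist_force: [0.5, 2.3, 4.9]
opening: 0.152
```

Run:
```python
from h import *
rep()
c=ctrl.camera("scene"); crop(c,"s20.png",135,170,120,90)
```

```text
t 20.1 p [ 0.5934 -0.0622 -0.0082] x [ 0.999 -0.047 -0.   ] y [-0.047 -0.999 -0.   ] z [-0.  0. -1.] F [0.5 2.3 4.9] op 0.152
s20.png scale 6.666666666666667 off 135 170
```

View pics/s20.png

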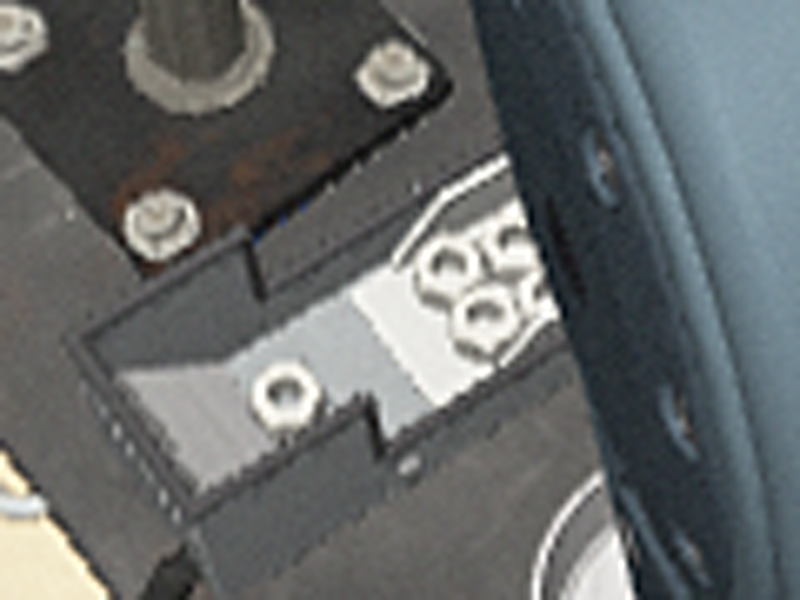

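Emit:
drive_tool([
  {"dx": 0, "dy": 0, "dz": -1, "turn": 0, "gripper": 1},
  {"dx": 0, "dy": 0, "dz": -2.5, "turn": 0, "gripper": 1},
  {"dx": 0, "dy": 0, "dz": -4.5, "turn": 0, "gripper": 1},
  {"dx": 0, "dy": 0, "dz": -6.5, "turn": 0, "gripper": 1},
  {"dx": 0, "dy": 0, "dz": -8.3, "turn": 0, "gripper": 1},
  {"dx": 0, "dy": 0, "dz": -9.2, "turn": 0, "gripper": 1},
  {"dx": 0, "dy": 0, "dz": -9.2, "turn": 0, "gripper": 1},
])

```text
time_s: 21.02
eef_pos: [0.5941, -0.0609, 0.0847]
eef_rot: [0.0, 1.0, -0.023, 0.001]
wrist_force: [1.0, -0.5, -2.6]
opening: 0.151
```

Run:
```python
from h import *
o,R=rep(); print(o["q"].round(2))
c=ctrl.camera("wrist")
crop(c,"w21.png",0,0,512,384)
c=ctrl.camera("scene"); crop(c,"s21.png",135,150,160,120)
```

```text
t 21.02 p [ 0.5941 -0.0609  0.0847] x [ 0.999 -0.046  0.002] y [-0.046 -0.999  0.   ] z [ 0.002 -0.    -1.   ] F [ 1.  -0.5 -2.6] op 0.151
[-0.3   0.36  1.65 -0.    1.13 -0.25]
w21.png scale 1.5625 off 0 0
s21.png scale 5.0 off 135 150
```

View pics/s21.png

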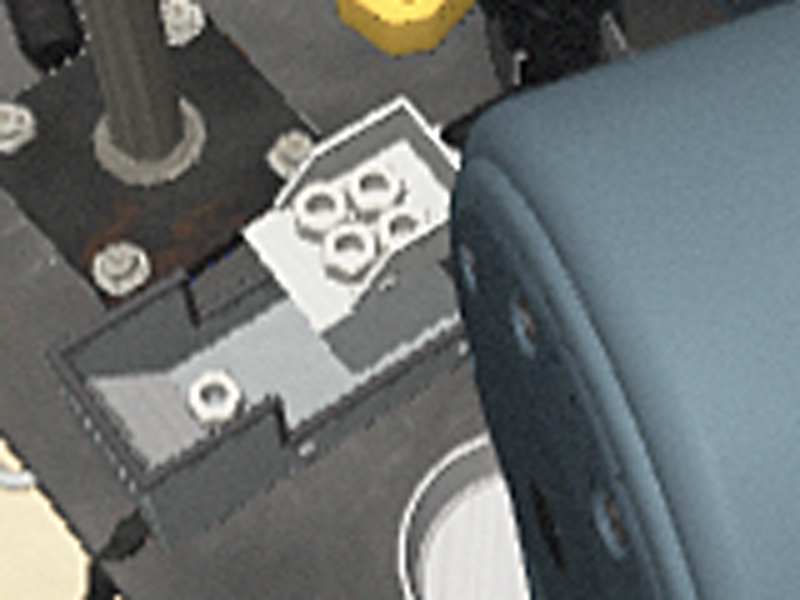

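View pics/w21.png

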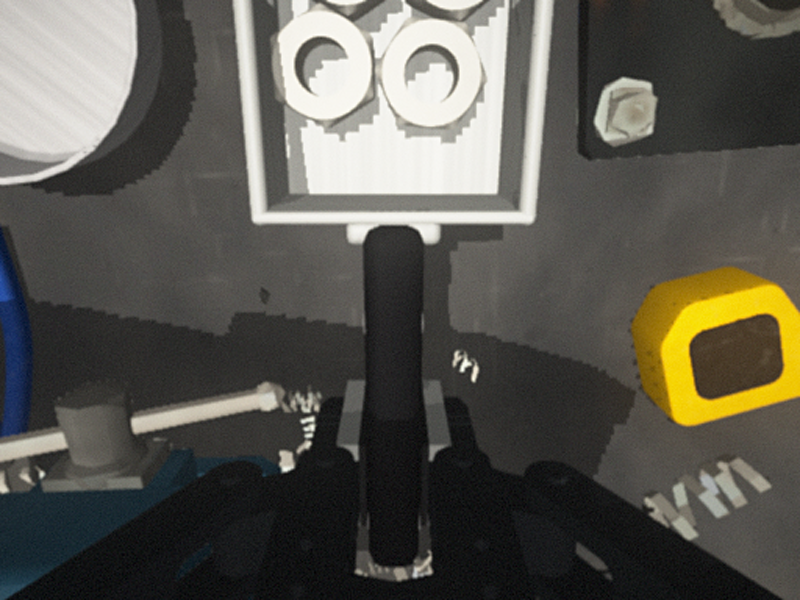

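Emit:
drive_tool([
  {"dx": 0.5, "dy": 0, "dz": 0, "turn": -3, "gripper": 1},
  {"dx": 1.4, "dy": 0, "dz": 0, "turn": -9, "gripper": 1},
  {"dx": 2.5, "dy": -0.2, "dz": 0, "turn": -16, "gripper": 1},
  {"dx": 3.6, "dy": -0.3, "dz": 0, "turn": -24, "gripper": 1},
  {"dx": 4.7, "dy": -0.4, "dz": 0, "turn": -32, "gripper": 1},
  {"dx": 5.7, "dy": -0.5, "dz": 0, "turn": -40, "gripper": 1},
  {"dx": 6.5, "dy": -0.6, "dz": 0, "turn": -48, "gripper": 1},
  {"dx": 7.1, "dy": -0.6, "dz": 0, "turn": -55, "gripper": 1},
  {"dx": 7.4, "dy": -0.6, "dz": 1, "turn": -60, "gripper": 1},
  {"dx": 7.4, "dy": -0.6, "dz": 2.4, "turn": -62.6, "gripper": 1},
  {"dx": 7.4, "dy": -0.6, "dz": 3.4, "turn": -62.6, "gripper": 1},
  {"dx": 7.4, "dy": -0.6, "dz": 3.9, "turn": -62.6, "gripper": 1},
  {"dx": 7.4, "dy": -0.6, "dz": 3.9, "turn": -62.6, "gripper": 1},
])

```text
time_s: 22.75
eef_pos: [0.6674, -0.0582, 0.0442]
eef_rot: [-0.0, 0.866, 0.499, -0.0]
wrist_force: [0.5, -0.7, -2.1]
opening: 0.148
```

Run:
```python
from h import *
o,R=rep(); print(o["q"].round(2))
c=ctrl.camera("wrist")
crop(c,"w22.png",0,0,512,384)
c=ctrl.camera("scene"); crop(c,"s22.png",160,130,200,150)
c=ctrl.camera("side"); crop(c,"d22.png",200,130,200,150)
```

```text
t 22.75 p [ 0.6674 -0.0582  0.0442] x [ 0.501  0.865 -0.   ] y [ 0.865 -0.501 -0.001] z [-0.001  0.    -1.   ] F [ 0.5 -0.7 -2.1] op 0.148
[-0.26  0.56  1.46  0.    1.13 -1.31]
w22.png scale 1.5625 off 0 0
s22.png scale 4.0 off 160 130
d22.png scale 4.0 off 200 130
```

View pics/s22.png

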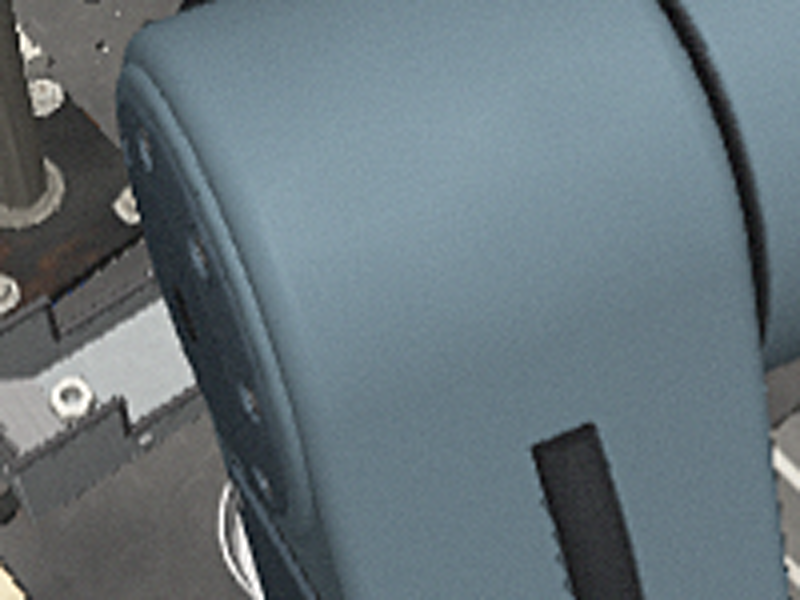

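View pics/w22.png

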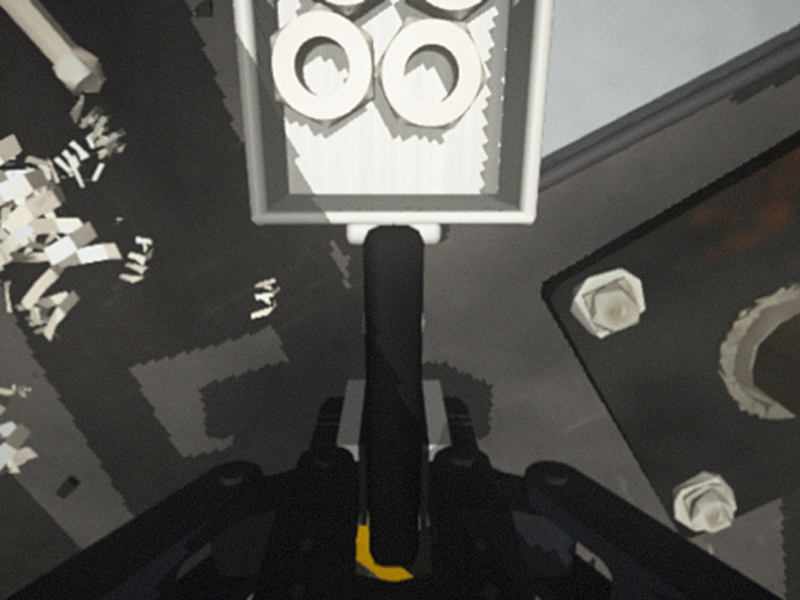

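View pics/d22.png

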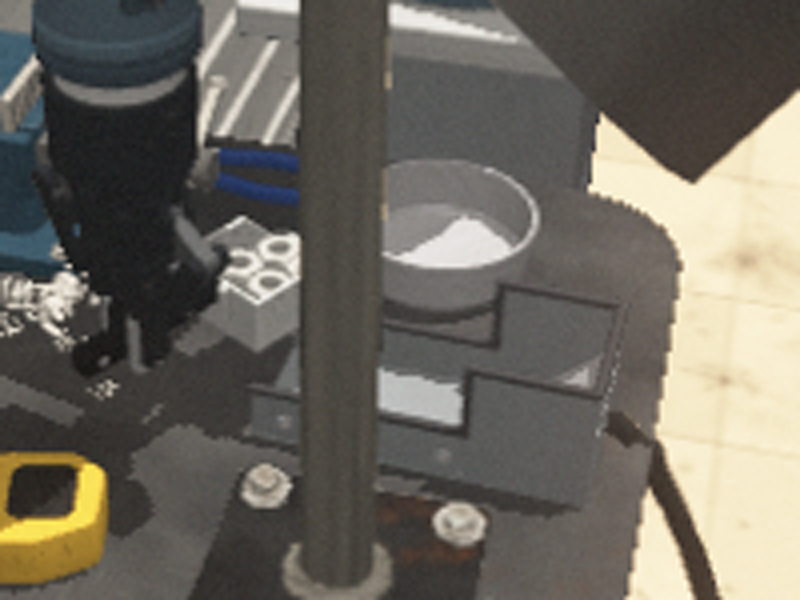

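Run:
```python
from h import *
s=ctrl.camera("scene"); d=ctrl.camera("side")
im=cv2.imread("pics/scene0.png"); im=cv2.resize(im,(512,384))
im2=d["image"][:,:,::-1].copy()
out=[]
for c,i,b in ((s,im,(200,225,80,60)),(d,im2,(280,160,80,60))):
    x,y,w,h=b; k=5; big=cv2.resize(i[y:y+h,x:x+w],None,fx=k,fy=k,interpolation=cv2.INTER_CUBIC)
    for ctr,col in (((.447,.063),(0,0,255)),((.450,.067),(0,255,0))):
        pts=[((proj(c,[ctr[0]+.06*np.cos(a),ctr[1]+.06*np.sin(a),.04])-[x,y]+.5)*k) for a in np.linspace(0,6.283,80)]
        cv2.polylines(big,[np.array(pts).astype(np.int32)],True,col,1)
    out.append(big)
cv2.imwrite("pics/dish.png",np.hstack(out))
```

```text
(no output)
```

View pics/dish.png

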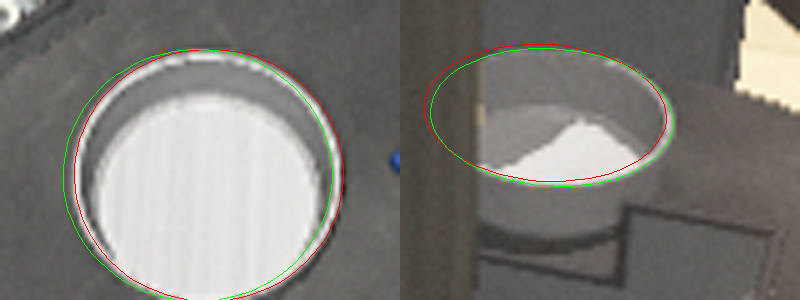

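Emit:
drive_tool([
  {"dx": -0.1, "dy": -0.8, "dz": 0, "turn": 0, "gripper": 1},
  {"dx": -0.2, "dy": -2.2, "dz": 0, "turn": 0, "gripper": 1},
  {"dx": -0.3, "dy": -4.4, "dz": 0, "turn": 0, "gripper": 1},
  {"dx": -0.3, "dy": -7.8, "dz": 0, "turn": 0, "gripper": 1},
  {"dx": -0.3, "dy": -12, "dz": 0, "turn": 0, "gripper": 1},
  {"dx": -0.3, "dy": -7.2, "dz": 0, "turn": 0, "gripper": 1},
  {"dx": -0.3, "dy": -7.2, "dz": 0, "turn": 0, "gripper": 1},
])

```text
time_s: 23.88
eef_pos: [0.6057, -0.026, 0.0457]
eef_rot: [0.001, 0.866, 0.499, 0.001]
wrist_force: [0.9, -0.4, -1.8]
opening: 0.149
```

Run:
```python
from h import *
o,R=rep()
c=ctrl.camera("wrist")
crop(c,"w23.png",0,0,512,384)
c=ctrl.camera("scene"); crop(c,"s23.png",160,130,200,150)
c=ctrl.camera("side"); crop(c,"d23.png",200,130,200,150)
```

```text
t 23.88 p [ 0.6057 -0.026   0.0457] x [0.502 0.865 0.001] y [ 0.865 -0.502  0.003] z [ 0.003 -0.001 -1.   ] F [ 0.9 -0.4 -1.8] op 0.149
w23.png scale 1.5625 off 0 0
s23.png scale 4.0 off 160 130
d23.png scale 4.0 off 200 130
```

View pics/s23.png

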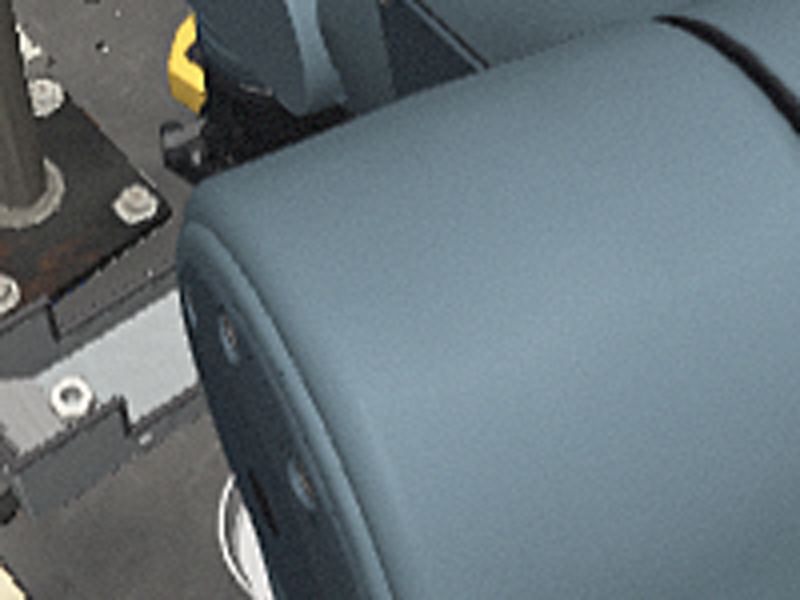

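View pics/w23.png

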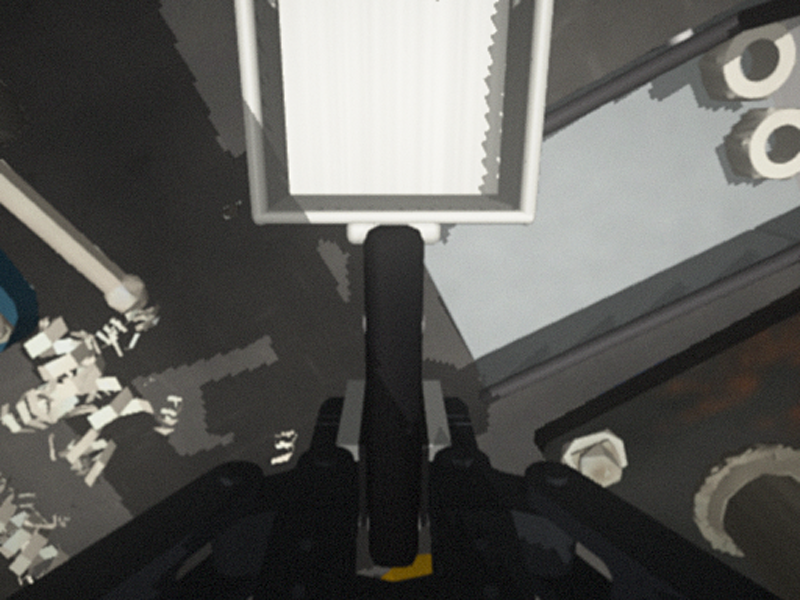

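View pics/d23.png

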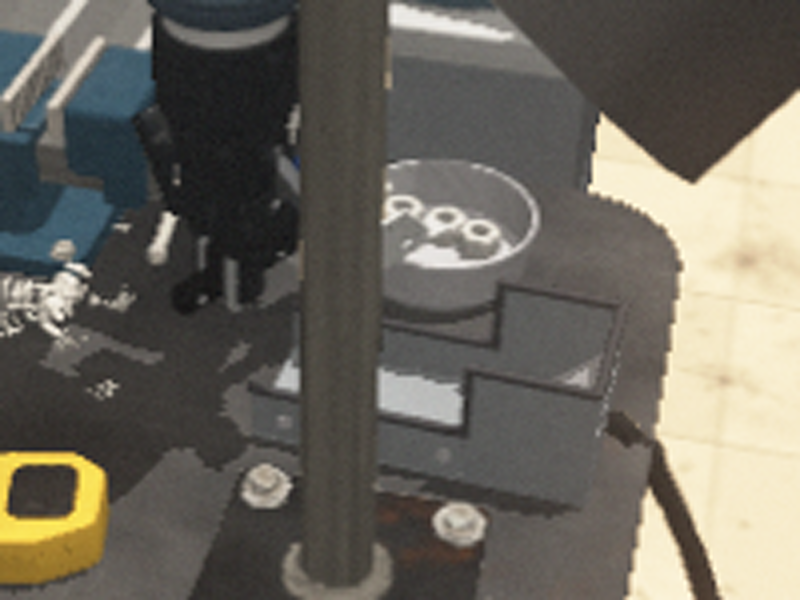

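Emit:
drive_tool([
  {"dx": 0, "dy": 0.3, "dz": -0.5, "turn": 0, "gripper": 1},
  {"dx": 0, "dy": 0.9, "dz": -2, "turn": 0, "gripper": 1},
  {"dx": 0, "dy": 1.8, "dz": -3.5, "turn": 0, "gripper": 1},
  {"dx": 0, "dy": 3, "dz": -5, "turn": 0, "gripper": 1},
  {"dx": 0, "dy": 4.4, "dz": -6, "turn": 0, "gripper": 1},
  {"dx": 0, "dy": 5.4, "dz": -6, "turn": 0, "gripper": 1},
  {"dx": 0, "dy": 5.8, "dz": -6, "turn": 0, "gripper": 1},
])

```text
time_s: 24.9
eef_pos: [0.6547, -0.0543, 0.1049]
eef_rot: [0.0, 0.866, 0.499, 0.0]
wrist_force: [-0.5, 0.1, -2.0]
opening: 0.151
```

Run:
```python
from h import *
o,R=rep()
c=ctrl.camera("wrist")
crop(c,"w24.png",0,0,512,384)
c=ctrl.camera("scene"); crop(c,"s24.png",160,130,200,150)
c=ctrl.camera("side"); crop(c,"d24.png",200,130,200,150)
```

```text
t 24.9 p [ 0.6547 -0.0543  0.1049] x [0.501 0.865 0.   ] y [ 0.865 -0.501  0.   ] z [ 0. -0. -1.] F [-0.5  0.1 -2. ] op 0.151
w24.png scale 1.5625 off 0 0
s24.png scale 4.0 off 160 130
d24.png scale 4.0 off 200 130
```

View pics/s24.png

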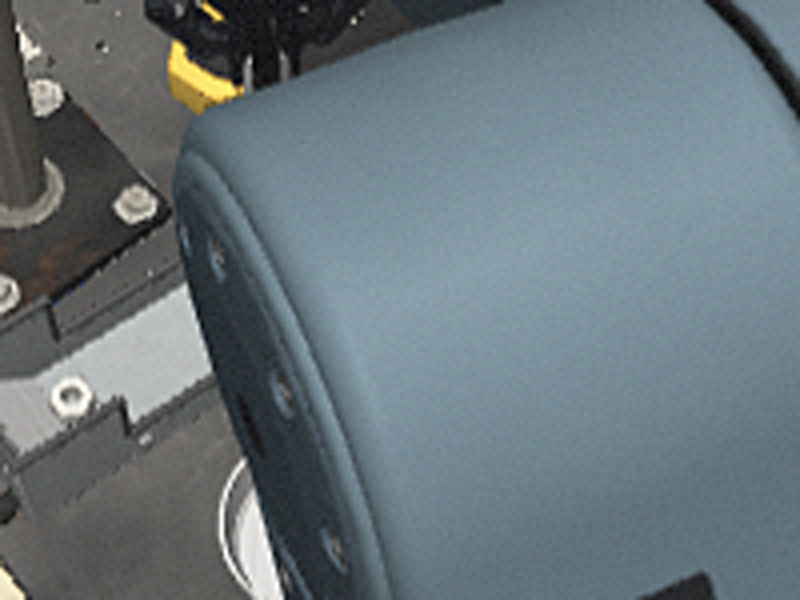

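View pics/w24.png

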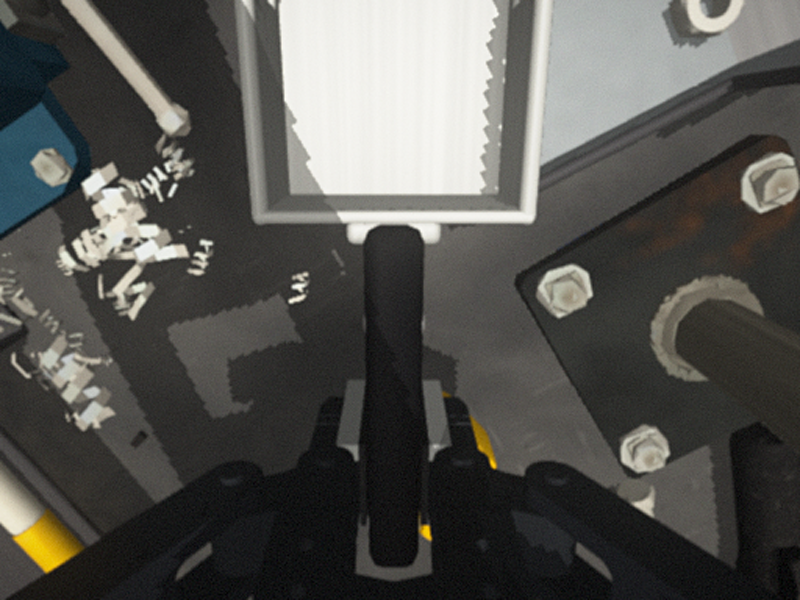

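View pics/d24.png

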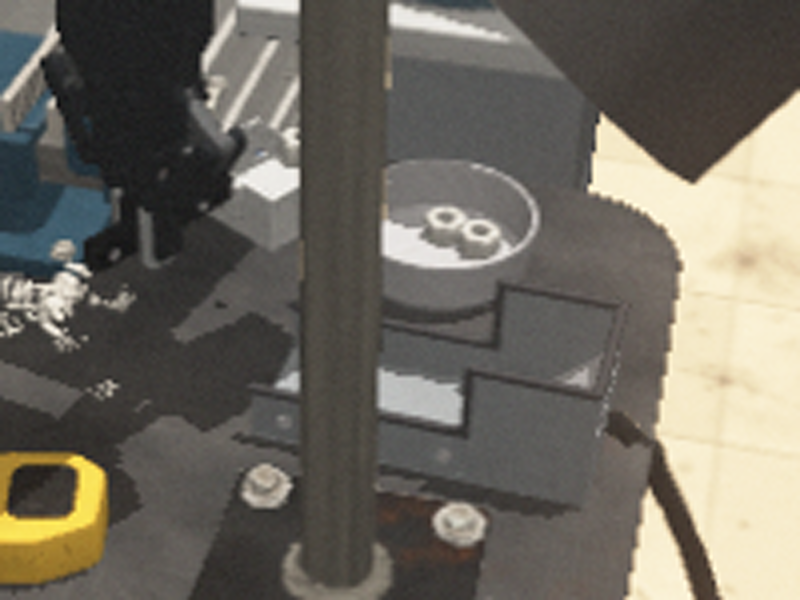

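Emit:
drive_tool([
  {"dx": 0, "dy": 0, "dz": 1, "turn": 0, "gripper": 1},
  {"dx": 0, "dy": -0.6, "dz": 2.5, "turn": 0, "gripper": 1},
  {"dx": 0, "dy": -1.6, "dz": 4, "turn": 0, "gripper": 1},
  {"dx": 0, "dy": -3.3, "dz": 5.4, "turn": 0, "gripper": 1},
  {"dx": 0, "dy": -6.2, "dz": 6, "turn": 0, "gripper": 1},
  {"dx": 0, "dy": -10.2, "dz": 6, "turn": 0, "gripper": 1},
  {"dx": 0, "dy": -5.2, "dz": 6, "turn": 0, "gripper": 1},
  {"dx": 0, "dy": -5.2, "dz": 6, "turn": 0, "gripper": 1},
])

```text
time_s: 26.05
eef_pos: [0.6101, -0.0287, 0.0441]
eef_rot: [0.001, 0.866, 0.499, 0.0]
wrist_force: [0.5, -0.5, -2.0]
opening: 0.147
```

Run:
```python
from h import *
o,R=rep()
c=ctrl.camera("side"); crop(c,"d25.png",200,130,200,150)
c=ctrl.camera("wrist"); crop(c,"w25.png",100,0,300,100)
```

```text
t 26.05 p [ 0.6101 -0.0287  0.0441] x [0.502 0.865 0.   ] y [ 0.865 -0.502  0.002] z [ 0.001 -0.001 -1.   ] F [ 0.5 -0.5 -2. ] op 0.147
d25.png scale 4.0 off 200 130
w25.png scale 2.6666666666666665 off 100 0
```

View pics/d25.png

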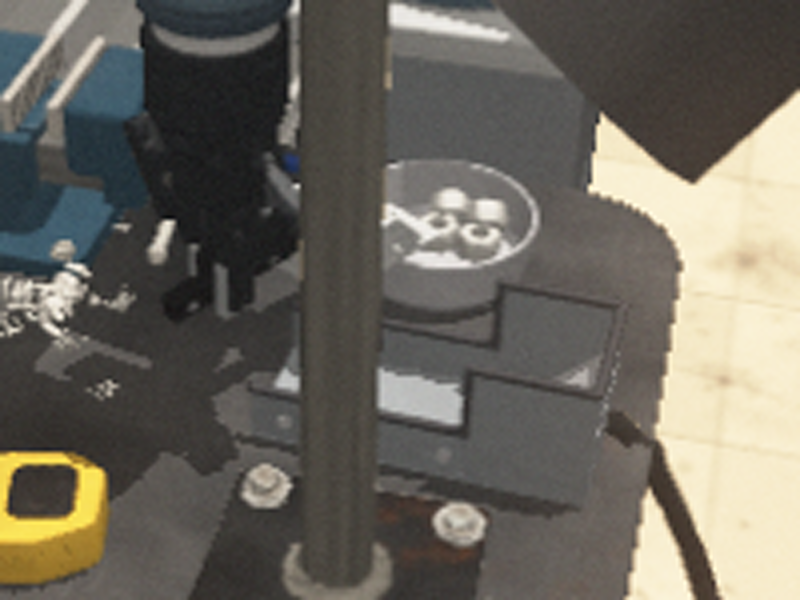

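View pics/w25.png

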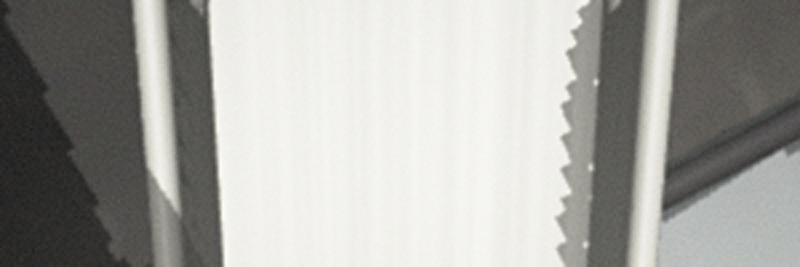

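Emit:
drive_tool([
  {"dx": 0, "dy": 0, "dz": -2, "turn": 0, "gripper": 1},
  {"dx": 0, "dy": 1, "dz": -4, "turn": 0, "gripper": 1},
  {"dx": 0, "dy": 3, "dz": -6, "turn": 8, "gripper": 1},
  {"dx": 0, "dy": 5, "dz": -6, "turn": 18, "gripper": 1},
  {"dx": 0, "dy": 5, "dz": -6, "turn": 28, "gripper": 1},
  {"dx": 0, "dy": 5, "dz": -6, "turn": 38, "gripper": 1},
  {"dx": 0, "dy": 5, "dz": -6, "turn": 48, "gripper": 1},
  {"dx": 0, "dy": 5, "dz": -6, "turn": 57, "gripper": 1},
  {"dx": 0, "dy": 5, "dz": -6, "turn": 57, "gripper": 1},
])

```text
time_s: 27.28
eef_pos: [0.6526, -0.0526, 0.1062]
eef_rot: [0.0, 1.0, 0.027, 0.001]
wrist_force: [-0.6, -0.3, -1.5]
opening: 0.152
```

Run:
```python
from h import *
o,R=rep()
c=ctrl.camera("side"); crop(c,"d26.png",200,130,200,150)
c=ctrl.camera("scene"); crop(c,"s26.png",140,150,200,150)
c=ctrl.camera("wrist"); crop(c,"w26.png",0,0,512,384)
```

```text
t 27.27 p [ 0.6526 -0.0526  0.1062] x [0.999 0.053 0.001] y [ 0.053 -0.999  0.   ] z [ 0.001 -0.    -1.   ] F [-0.6 -0.3 -1.5] op 0.152
d26.png scale 4.0 off 200 130
s26.png scale 4.0 off 140 150
w26.png scale 1.5625 off 0 0
```

View pics/d26.png

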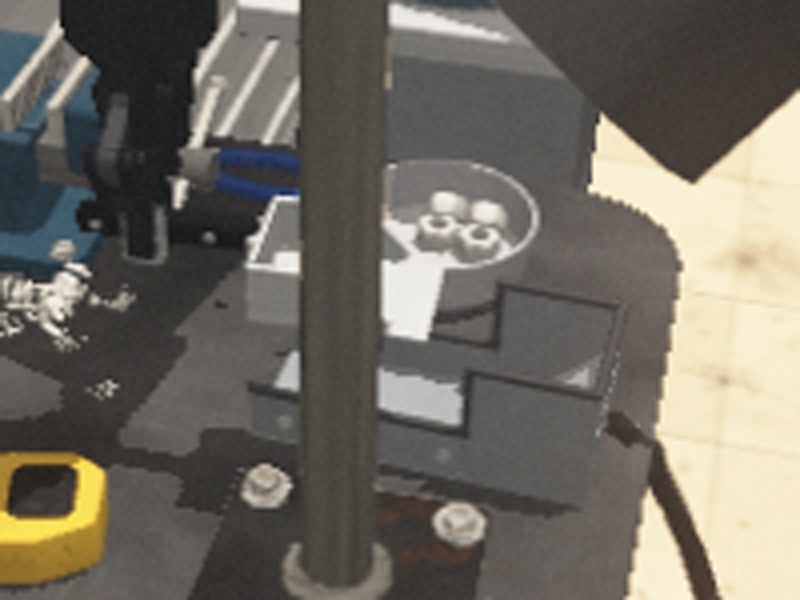

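View pics/s26.png

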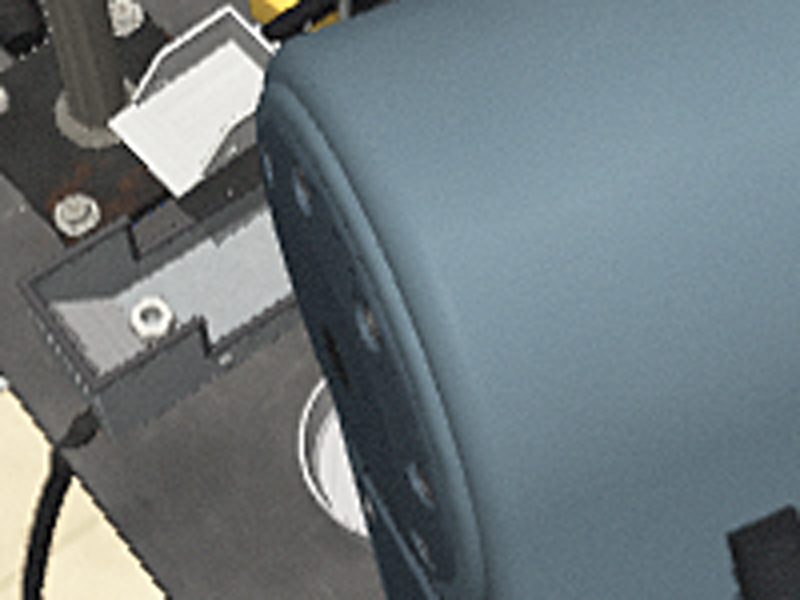

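View pics/w26.png

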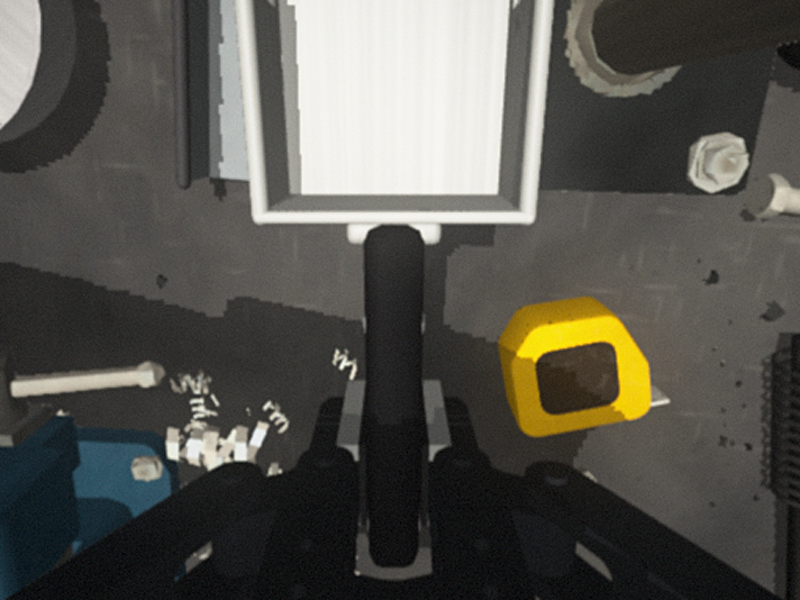

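Emit:
drive_tool([
  {"dx": -1, "dy": 4, "dz": 0, "turn": 0, "gripper": 1},
  {"dx": -2.2, "dy": 8, "dz": 0, "turn": 0, "gripper": 1},
  {"dx": -2.2, "dy": 11.1, "dz": 2, "turn": 0, "gripper": 1},
  {"dx": -2.2, "dy": 11.1, "dz": 6, "turn": 0, "gripper": 1},
  {"dx": -2.2, "dy": 11.1, "dz": 10, "turn": 0, "gripper": 1},
  {"dx": -2.2, "dy": 11.1, "dz": 11.2, "turn": 0, "gripper": 1},
  {"dx": -2.2, "dy": 11.1, "dz": 11.6, "turn": 0, "gripper": 1},
  {"dx": -2.2, "dy": 11.1, "dz": 11.7, "turn": 0, "gripper": 1},
])

```text
time_s: 28.42
eef_pos: [0.6375, -0.1652, -0.0106]
eef_rot: [0.001, 1.0, 0.026, 0.001]
wrist_force: [1.1, -0.5, -1.7]
opening: 0.148
```

Run:
```python
from h import *
o,R=rep()
c=ctrl.camera("side"); crop(c,"d27.png",90,130,240,180)
```

```text
t 28.43 p [ 0.6375 -0.1652 -0.0106] x [0.999 0.052 0.002] y [ 0.052 -0.999  0.001] z [ 0.002 -0.001 -1.   ] F [ 1.1 -0.5 -1.7] op 0.148
d27.png scale 3.3333333333333335 off 90 130
```

View pics/d27.png

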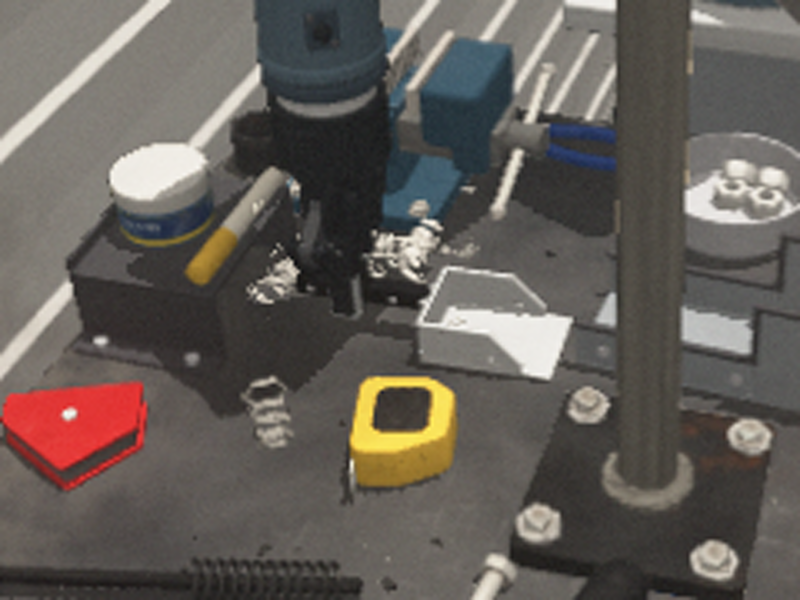

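Emit:
drive_tool([
  {"dx": 0, "dy": 0, "dz": 0.1, "turn": 0, "gripper": 1},
  {"dx": 0, "dy": 0, "dz": 0.2, "turn": 0, "gripper": 1},
  {"dx": 0, "dy": 0, "dz": 0.2, "turn": 0, "gripper": 1},
  {"dx": 0, "dy": 0, "dz": 0.2, "turn": 0, "gripper": 0},
  {"dx": 0, "dy": 0, "dz": 0.2, "turn": 0, "gripper": 0},
  {"dx": 0, "dy": 0, "dz": 0.2, "turn": 0, "gripper": 0},
  {"dx": 0, "dy": 0, "dz": 0.2, "turn": 0, "gripper": 0},
  {"dx": 0, "dy": 0, "dz": 0.2, "turn": 0, "gripper": 0},
  {"dx": 0, "dy": 0, "dz": -4, "turn": 0, "gripper": 0},
  {"dx": 0, "dy": 0, "dz": -9, "turn": 0, "gripper": 0},
  {"dx": 0, "dy": 0, "dz": -15, "turn": 0, "gripper": 0},
  {"dx": 0, "dy": 0, "dz": -20, "turn": 0, "gripper": 0},
  {"dx": 0, "dy": 0, "dz": -24, "turn": 0, "gripper": 0},
  {"dx": 0, "dy": 0, "dz": -28, "turn": 0, "gripper": 0},
  {"dx": 0, "dy": 0, "dz": -28, "turn": 0, "gripper": 0},
])

```text
time_s: 30.35
eef_pos: [0.6381, -0.1656, 0.2728]
eef_rot: [0.002, 1.0, 0.026, 0.004]
wrist_force: [-0.3, -0.6, -1.2]
opening: 1.0
```

Run:
```python
from h import *
o,R=rep()
c=ctrl.camera("side"); crop(c,"d28.png",90,130,240,180)
c=ctrl.camera("scene"); crop(c,"s28.png",130,100,220,165)
c=ctrl.camera("wrist"); crop(c,"w28.png",0,0,512,384)
```

```text
t 30.35 p [ 0.6381 -0.1656  0.2728] x [0.999 0.051 0.007] y [ 0.051 -0.999  0.004] z [ 0.007 -0.003 -1.   ] F [-0.3 -0.6 -1.2] op 1.0
d28.png scale 3.3333333333333335 off 90 130
s28.png scale 3.6363636363636362 off 130 100
w28.png scale 1.5625 off 0 0
```

View pics/d28.png

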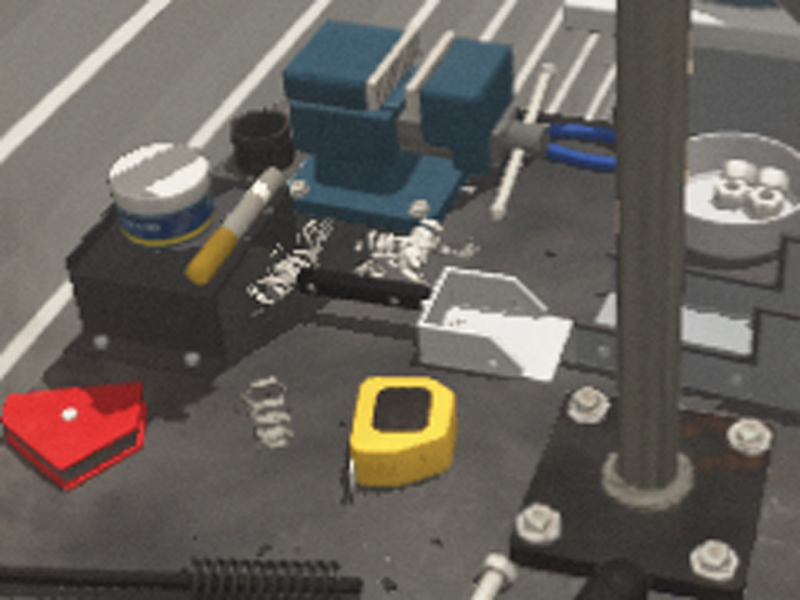

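View pics/s28.png

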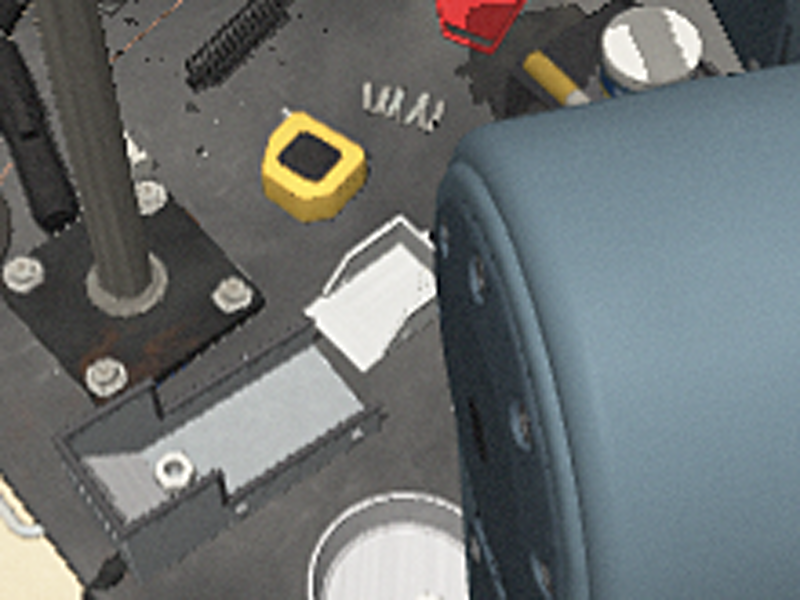

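View pics/w28.png

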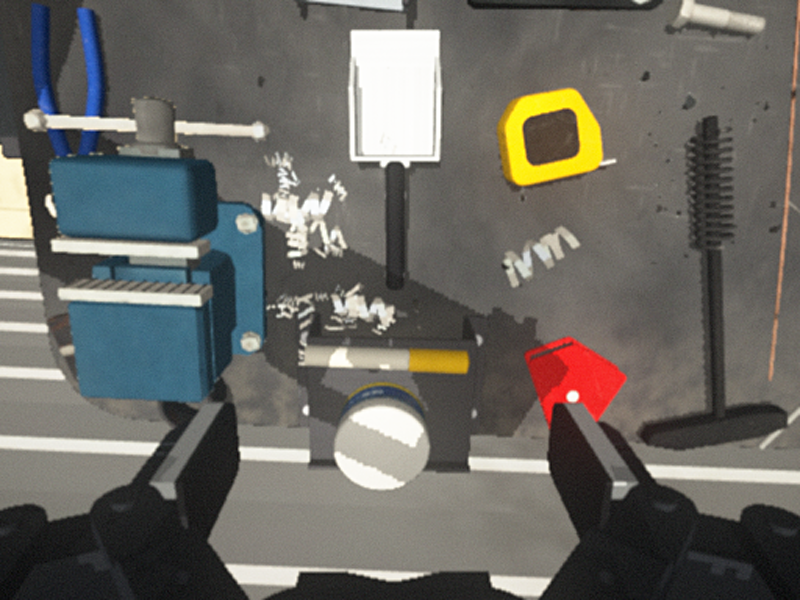

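Emit:
drive_tool([
  {"dx": -4, "dy": -4, "dz": 0, "turn": 0, "gripper": 0},
  {"dx": -8, "dy": -8, "dz": 0, "turn": 0, "gripper": 0},
  {"dx": -12, "dy": -12, "dz": 0, "turn": 0, "gripper": 0},
  {"dx": -14, "dy": -16, "dz": 0, "turn": 0, "gripper": 0},
  {"dx": -14, "dy": -19, "dz": 0, "turn": 0, "gripper": 0},
  {"dx": -14, "dy": -19, "dz": 0, "turn": 0, "gripper": 0},
  {"dx": -14, "dy": -19, "dz": 0, "turn": 0, "gripper": 0},
])

```text
time_s: 31.38
eef_pos: [0.4863, 0.0173, 0.2668]
eef_rot: [0.0, 1.0, 0.026, -0.001]
wrist_force: [0.1, 0.1, -0.7]
opening: 1.001
```

Run:
```python
from h import *
o,R=rep()
c=ctrl.camera("wrist"); crop(c,"w29.png",0,0,512,384); print(proj(c,[.4485,.065,.004])*1.5625)
k=[(proj(c,[.4485+.055*np.cos(a),.065+.055*np.sin(a),.011])*1.5625).round() for a in (0,1.57,3.14,4.71)]; print(k)
```

```text
t 31.38 p [0.4863 0.0173 0.2668] x [ 0.999  0.052 -0.002] y [ 0.052 -0.999  0.   ] z [-0.002 -0.    -1.   ] F [ 0.1  0.1 -0.7] op 1.001
w29.png scale 1.5625 off 0 0
[349.62911855 169.27818232]
[array([421., 174.]), array([351.,  93.]), array([277., 166.]), array([347., 241.])]
```

View pics/w29.png

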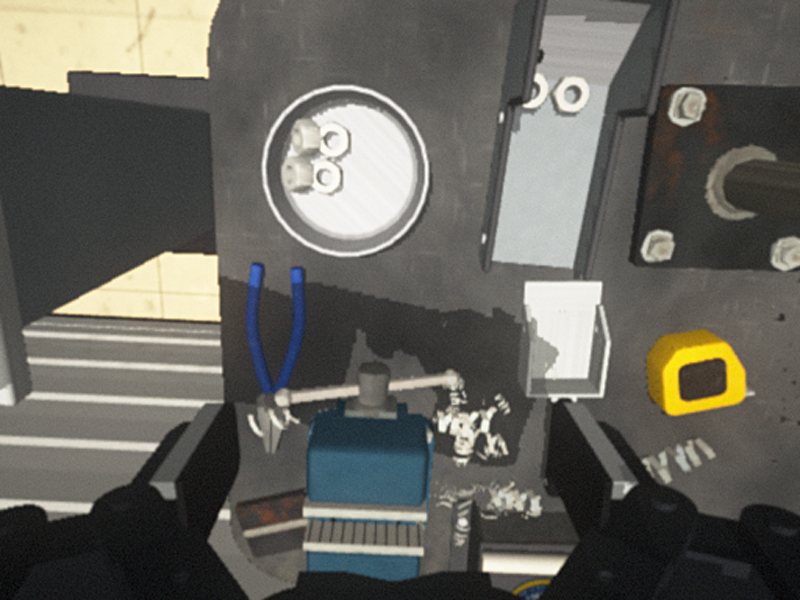

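```bash
python3 -c "
from h import *
rep(); print(ctrl.hand_in())"
```

```text
t 31.43 p [0.4865 0.017  0.2669] x [ 0.999  0.051 -0.002] y [ 0.051 -0.999 -0.   ] z [-0.002 -0.    -1.   ] F [ 0.6 -0.7 -0.6] op 0.999
the job is handed in; nothing more can be done
None
```

The job was handed in at about 31 s of the 72 s allowed, and my last pictures met every end condition I could check. No verdict was reported.

**What I did:**
- I drew the scoop out by its bowl, let it go clear of the stand and took it again by its handle.
- I scooped four nuts against the chute's ramp and threw them into the dish with two forward-and-back strokes. The first stroke left two nuts on the blade, so I repeated it.
- I laid the scoop flat on the table, let go and moved the arm clear.

**Last checks (wrist picture, 31.4 s):**
- Four nuts are in the dish. Two lie flat and two lean against its wall, about 36 and 41 mm from the middle (limit 55 mm). I judged their centres to be below 45 mm but did not measure their heights.
- The other two nuts are in the chute.
- The scoop looks flat, lies empty, and its bowl is about 0.23 m from the stand's middle (limit 0.12 m).
- The bystanders look unmoved by eye; I did not measure their positions. The arm touches nothing.

**What disagreed:**
- By two cameras, the fingertips stood about 30 mm farther back from the TCP than stated. The first close went inside the bowl without gripping it, and I corrected the heights from then on.
- The scene and side cameras differed by about 3 to 5 mm.

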